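Pack balls and bars into a case and slide its lid home

ROBOT

A 6-joint arm with a two-finger parallel gripper is mounted at the origin on a cart in front of the work surface, level with it; the furniture and walls round the work are solid. World frame = base frame: x ahead of the robot, y to its left, z up, the work surface at z = 0. Lengths are in m, angles in degrees, forces in N, time in s.
With the tool pointing down it reaches from about 0.375 to 0.9 m from the base axis. Payload 3.1 kg.
Tool frame: the origin (TCP) lies at the very end of the fingers, on their centre line; the grasp point (between the pads) lies 19 mm behind it (grip_point_offset is the distance from the TCP to the grasp point, in m); y points along the fingers, x is the direction in which the jaws open and shut, and the axes are right-handed (so a half turn about y gives the same grasp; the last joint's range is limited). The gripper opens to 87 mm and grips with 3 to 60 N. Pads are 19 mm wide; open, the fingers measure 117 mm over their backs; the gripper's body (75 mm by 190 mm) begins 51 mm behind the grasp point.
Start: joints at [-76.805, 30.224, 82.088, -0, 67.689, -10.227], TCP at [0.248, -0.573, 0.199] pointing down, gripper open.
Joint ranges: [-176.69, 176.69], [-43.24, 126.21], [12.49, 139.97], [-82, 262], [0, 151.66], [-163.58, 163.58]. Speed limits (degrees/s): [159.86, 159.86, 180, 180, 180, 180].

INTERFACE

Orientations are given as a 3x3 rotation matrix whose columns are the frame's x, y, z axes.
In Python, from rig import * gives the robot as it stands.
- The arm moves only by the tool send_rows, never from a script. Its argument "moves" is text: rows parted by semicolons, each of 5 numbers parted by spaces: the finger opening in mm, from 0 to 87, then the shift along the tool's x, y, z in mm, then the turn about the tool's y in degrees. In form: fingers dx dy dz yaw; .... A call has 1 to 20 rows; each row shifts and turns the commanded pose from where the row before left it, along the tool's axes as they then stand; what a row does not reach is not made up. A row lasts 1/12 s, in which the tool goes at most 41.7 mm and 7.16 degrees, less where a joint would pass 70% of its speed; a pose out of reach is approached as far as the arm can. A call is refused whole if a number of a shift passes 41.7 or a number of a turn 7.16, either way. A call with a gripper value outside its range is refused whole. The fingers move at their own pace and stop on an object; the grip force is fixed at half the most. Time passes only in rows, so rows that do not move let the fingers close. It gives the time, the measured TCP pose, the force and the opening at its end, in the units of the state.
- read_state(): the state, without advancing time (a new reading comes with each control period).
- capture(name): name is "scene" or "top" or "wrist"; returns a dict with "image" (420x560x3 uint8, blue, green, red), "z_map" (420x560 float32, m along the optical axis (not along the pixel's ray), 0 where there is no reading), "mtx" (3x3 intrinsics, pixels), "origin" and "rotation" of the camera in the world; the wrist camera has in their place "tool_from_camera" (4x4, takes a point from camera to tool coordinates, whose origin is the TCP and whose axes are the tool frame's). Camera axes: x right, y up, looking along -z (the intrinsics and any distortion apply to the point x, -y, -z); pixel columns grow to the right and rows downward; lengths in m; the calibration is good to about 2 mm. A picture is of the moment at which its call begins: read the wrist's pose just before it.
- hand_in(): hands the job in, once; it reports no verdict.
Trained networks look in a picture, given as the dict that the camera call returned (one of the last four; its "shot" number tells which), for a name from the list of things; names that differ only in an ending like _2 or _b are one class to them, and where a whole thing is asked for, a point or a joint stands for the part that bears it (a point fixed in the world has none). Each returns a list of dicts, best first, with "p" (0 to 1); they miss things now and then, are a little off and sometimes report something else, mostly with a low value. They report only what shows in the picture. A call takes as long as a camera call.
- search_frame(picture, name): "bbox" ([left, top, right, bottom] in pixels, round what is visible of it).
- masks_of(picture, name): "region" (420x560 bool, what is visible of it) and "bbox" ([left, top, right, bottom] in pixels, round what is visible of it).
- mark_of(picture, name): "pixel" ([row, column] in pixels: a listed point, or the origin of a listed thing).
The state is a dict: "time_s": time; "joint_positions": joint angles; "qvel": joint speeds; "tau": joint torques, N m; "position": TCP position; "tcp_rot": TCP orientation; "force": force on the tool from outside, world axes, zero at the start; "moment": the same for the moment, N m; "opening": opening from 0.0 (shut) to 1.0 (fully open).
Only numpy, scipy, OpenCV 4.12 (cv2) and the standard library are available. Lean on these libraries where they do the work, as an engineer would, in place of code of your own. Each camera call takes 0.05 s, during which the arm holds its last target. There are 200 camera calls.

TASK

Pack the plywood case on the workbench: pull the carton's folded spout fully out, pour all the steel balls out of the carton into the case's narrow bay, and lay every loose ground steel bar from the bench flat on the floor of the wide bay, so that nothing stands above the rim. Then slide the lid along its grooves until it is fully home, and leave the carton standing upright on the bench with its spout folded shut. Leave the wooden wedge and the dark bushing where they are.

Things in the scene. Friction and masses are not known exactly. Their poses are not given: they have to be found in the camera images.
- case: Open plywood packing case, fixed to the bench, 130 (x) x 200 (y) x 68 mm high; origin at the centre of its underside, z up; -x side about towards the robot. Floor top at z = 5 mm. Inside x -59 to 59, y -88 to 88; a 4 mm divider, top at z = 49, at y 18 to 22 parts the narrow bay (y 22 to 88) from the wide bay (y -88 to 18). The rim, on which the lid slides, is at z = 53
- ball_bay (a point): centre of the floor of the case's narrow bay (118 x 66 mm); axes as the case. Mind the tall steel fixtures (die set, angle plate) that stand on the bench behind the case, from about 0.70 m ahead of the robot's base and up to 0.3 m high
- bar_bay (a point): centre of the floor of the case's wide bay (118 x 106 mm); axes as the case
- lid: Sliding plywood lid, 128 (x) x 184 (y) x 6 mm, 0.18 kg, lying on the bench; origin at the centre of its underside, z up. It goes into the grooves with its x axis along the case's x axis, either way round. A wooden grip rib stands on top
- carton: Stiff cardboard carton, 120 (x) x 56 (y) x 110 mm high, closed on top, 0.4 kg plus balls; origin at the centre of its underside, z up. Spout opening in its -x face, 51 mm wide, z 57 to 107. Inside, the balls lie in two lanes on a level floor at z = 38, which rises from x = -15 in a 28 degree ramp to the opening: with the spout out, they roll out when it is tilted 50 to 60 degrees towards -x
- spout (a joint): hinge of the spout: 0 folded shut (flush with the -x face), 0.9 rad fully out (a stop), when the panel makes a chute 38 degrees above level; it stays where it is left (friction 0.012 N m: pinch the tab lightly so that it can turn between the fingers)
- spout_hinge (a point): on the spout's hinge line (along y), at x = -59, z = 57 mm in the carton's frame. The sheet-metal spout panel is 52 mm wide and reaches 48 mm from the hinge, with low cheeks at its sides
- spout_tab (a point): on the spout's pull tab, a bar 14 mm wide (y), 8 mm thick, sticking 48 mm straight out of the panel's outer face near its free edge; this point on its mid line is at x = -95, z = 100 mm in the carton when shut (36 mm out from and 43 mm above the hinge) and swings outward and down about the hinge. Axes as the carton's when shut; they turn with the spout
- ball_1_center (a point): centre of a steel ball, 22 mm across, 40 g, at first inside the carton (absent in some starts)
- ball_2_center (a point): centre of a steel ball, 22 mm across, 40 g, at first inside the carton (absent in some starts)
- ball_3_center (a point): centre of a steel ball, 22 mm across, 40 g, at first inside the carton (absent in some starts)
- ball_4_center (a point): centre of a steel ball, 22 mm across, 40 g, at first inside the carton (absent in some starts)
- ball_5_center (a point): centre of a steel ball, 22 mm across, 40 g, at first inside the carton (absent in some starts)
- ball_6_center (a point): centre of a steel ball, 22 mm across, 40 g, at first inside the carton (absent in some starts)
- bar_1: Ground steel parallel bar, 100 x 24 x 16 mm, 0.29 kg, lying on the bench (one may be absent); origin at the centre of its underside, z up. Its long axis is its y axis turned by +24 degrees about z, that is along (-0.407, 0.914, 0).
- bar_2: Ground steel parallel bar, 100 x 24 x 16 mm, 0.29 kg, lying on the bench (one may be absent); origin at the centre of its underside, z up. Its long axis is its y axis turned by +24 degrees about z, that is along (-0.407, 0.914, 0).
- wedge: pine wedge, about 96 x 35 x 22 mm, a bystander behind the case; origin at the centre of its underside
- dark_bushing: dark steel bushing lying on its side, 28 x 24 mm, a bystander; origin at the centre of its underside
- groove_mouth (a point): middle of the open -x end of the case's two lid grooves, at rim height (x = -65, y = 0, z = 53 mm in the case); axes as the case. The grooves run along x at both y sides: 188 mm across (y -94 to 94), 9 mm high (z 53 to 62) under 7 mm wide lips, lip tops at z = 68. Sheet-steel guides flare out and up from here to x = -87, z = 74
- lid_stop (a point): middle of the stop that ends the lid grooves (x = 65, y = 0, z = 53 mm in the case), stop top at z = 68; the lid is home when its leading edge touches it, with its origin at x = 1, y = 0, z = 53 mm in the case's frame
- lid_rib (a point): middle of the lid's grip rib: 14 mm thick (x), 80 mm long (y), from z = 6 to z = 32 mm above the lid's underside; this point is at z = 19

How it is judged (in metres and radians):
On the way, in this order (a step that is already met when the one before it is completed fails the run):
1. the spout is pulled out (more than 0.7 rad) with the carton upright (value of joint spout above 0.7 rad and angle between carton's own z axis and vertical below 0.25 rad), for 0.2 s.
2. all the balls are in the narrow bay of the case, below its rim (x of ball_1_center in the frame of case between -0.06 and 0.06 m and y of ball_1_center in the frame of case between 0.022 and 0.088 m and z of ball_1_center in the frame of case between 0.005 and 0.043 m and x of ball_2_center in the frame of case between -0.06 and 0.06 m and y of ball_2_center in the frame of case between 0.022 and 0.088 m and z of ball_2_center in the frame of case between 0.005 and 0.043 m and x of ball_3_center in the frame of case between -0.06 and 0.06 m and y of ball_3_center in the frame of case between 0.022 and 0.088 m and z of ball_3_center in the frame of case between 0.005 and 0.043 m and x of ball_4_center in the frame of case between -0.06 and 0.06 m and y of ball_4_center in the frame of case between 0.022 and 0.088 m and z of ball_4_center in the frame of case between 0.005 and 0.043 m and x of ball_5_center in the frame of case between -0.06 and 0.06 m and y of ball_5_center in the frame of case between 0.022 and 0.088 m and z of ball_5_center in the frame of case between 0.005 and 0.043 m and x of ball_6_center in the frame of case between -0.06 and 0.06 m and y of ball_6_center in the frame of case between 0.022 and 0.088 m and z of ball_6_center in the frame of case between 0.005 and 0.043 m), for 0.2 s.
At the end, for the whole second after the job is handed in: All balls are in the narrow bay and below the rim; every bar lies flat (within 6 degrees) on the floor of the wide bay; the lid is in its grooves, within 5 mm of fully home; the carton stands upright on the bench (within 4 degrees) with its spout shut to within 0.25 rad (all of step 2 and x of bar_1 in the frame of case between -0.03 and 0.03 m and y of bar_1 in the frame of case between -0.088 and 0.018 m and z of bar_1 in the frame of case between 0 and 0.012 m and angle between the z axis of each of bar_1, bar_2 and the z axis of case, either way round below 0.1 rad and x of bar_2 in the frame of case between -0.03 and 0.03 m and y of bar_2 in the frame of case between -0.088 and 0.018 m and z of bar_2 in the frame of case between 0 and 0.012 m and x of lid in the frame of case between -0.004 and 0.006 m and y of lid in the frame of case between -0.005 and 0.005 m and z of lid in the frame of case between 0.05 and 0.059 m and angle between the z axis of lid and the z axis of case, either way round below 0.04 rad and angle between carton's own z axis and vertical below 0.08 rad and height (world z) of carton between -0.006 and 0.006 m and value of joint spout below 0.25 rad); the robot touches nothing.
It fails at once if the wooden wedge or the dark bushing is shifted by more than 30 mm (distance of any of wedge, dark_bushing from where it was at the start of the episode above 0.03 m).
Of ball_1, ball_2, ball_3, ball_4, ball_5, ball_6 only 3 to 6 are there at a start; the rules pass over those that are not, and their reading is None.
Of bar_1, bar_2 only 1 to 2 are there at a start; the rules pass over those that are not, and their reading is None.
At some moment in a run one of lid may be knocked a few centimetres aside while the robot is not near it.
It also fails if it takes over 208 s, if anything falls off the work surface, if the arm or the gripper's body presses on something with over 40 N, if the wrist force passes 120 N, or if a joint passes its speed limit or range.

## Working session

There is one attempt and no reset: what is moved stays moved. The work goes in short steps, Python scripts to look and compute and a tool call to move; the robot and the scene stay as the last step left them, time stands still between calls to the robot, and variables do not carry over. Pictures are saved under pics/ and viewed, about 12 in all and at most 16, crops included, and the job is handed in when it is done.

Besides the shell and the picture viewer there is one more tool, called after "Call:" as name(argument=value, ...) on one line, values as JSON. send_rows: Moves the arm, as the interface text tells. Its arguments: {"type":"object","properties":{"moves":{"type":"string"}},"required":["moves"]}

```bash
ls; mkdir -p pics; cat > h.py <<'E'
from rig import *
import numpy as np, cv2
np.set_printoptions(precision=4,suppress=True)
def world_from(c,st=None):
    "returns R,t of camera in world"
    if 'origin' in c: return np.array(c['rotation']),np.array(c['origin'])
    T=np.array(c['tool_from_camera']); R=np.array(st['tcp_rot']); p=np.array(st['position'])
    return R@T[:3,:3], R@T[:3,3]+p
def cloud(c,st=None):
    R,t=world_from(c,st); K=np.array(c['mtx']); z=c['z_map']
    v,u=np.mgrid[0:420,0:560]
    P=np.stack([(u-K[0,2])/K[0,0]*z,-(v-K[1,2])/K[1,1]*z,-z],-1)
    W=P@R.T+t; W[z<=0]=np.nan
    return W
def proj(c,X,st=None):
    R,t=world_from(c,st); K=np.array(c['mtx']); P=(np.atleast_2d(X)-t)@R
    return np.stack([K[0,0]*P[:,0]/-P[:,2]+K[0,2],K[1,2]-K[1,1]*P[:,1]/-P[:,2]],-1)
def ray(c,px,z,st=None):
    "world point at height z for pixel [row,col]"
    R,t=world_from(c,st); K=np.array(c['mtx'])
    d=R@np.array([(px[1]-K[0,2])/K[0,0],-(px[0]-K[1,2])/K[1,1],-1]); return t+d*(z-t[2])/d[2]
def shot(n):
    st=read_state(); c=capture(n); return c,st
E
cat > a.py <<'E'
from h import *
st=read_state(); print({k:np.array(v) for k,v in st.items()})
ims=[]
for n in ['scene','top','wrist']:
    c,st=shot(n); print(n,[k for k in c], c.get('origin'),c['mtx'])
    W=cloud(c,st); np.save(f'W_{n}.npy',W); cv2.imwrite(f'pics/{n}0.png',c['image'])
    if n=='wrist': continue
    for o in ['case','lid','carton','spout_tab','spout_hinge','bar_1','wedge','dark_bushing','lid_rib','groove_mouth','ball_bay']:
        m=[x for x in masks_of(c,o) if x['p']>.3]
        print(o,'mark',[(round(x['p'],2),np.round(x['pixel'])) for x in mark_of(c,o)[:3]])
        for x in m[:3]:
            w=W[x['region']]; w=w[~np.isnan(w[:,0])]
            print('   mask',round(x['p'],2),np.round(x['bbox']),len(w),'med',np.median(w,0),'lo',np.percentile(w,2,axis=0),'hi',np.percentile(w,98,axis=0))
E
python3 a.py; python3 -c "
import cv2,numpy as np
"
```

```text
pics
{'time_s': array(0.), 'joint_positions': array([-76.8063,  30.2784,  82.1576,  -0.0019,  67.6903, -10.2271]), 'qvel': array([ 0.0139, -0.097 , -0.0218,  0.0318, -0.0107,  0.0022]), 'tau': array([ -0.0006, -44.004 , -17.6594,   0.0633,   0.0582,  -0.0002]), 'position': array([ 0.2483, -0.5727,  0.1981]), 'tcp_rot': array([[ 0.3975, -0.0005,  0.9176],
       [-0.9176,  0.0021,  0.3975],
       [-0.0022, -1.    ,  0.0004]]), 'force': array([-0.5317,  0.3499, -0.4437]), 'moment': array([-0.0017,  0.056 ,  0.0232]), 'opening': array(1.0027)}
scene ['image', 'z_map', 'mtx', 'origin', 'rotation', 'shot'] [0.193  0.4104 0.8294] [[432.785    0.     279.525 ]
 [  0.     432.785  208.0195]
 [  0.       0.       1.    ]]
case mark [(0.94, array([207., 297.]))]
   mask 0.97 [251. 159. 352. 250.] 4701 med [ 0.5198 -0.2743  0.033 ] lo [ 0.442  -0.3888  0.0009] hi [ 0.5859 -0.1861  0.0691]
lid mark [(0.64, array([297., 277.]))]
   mask 0.62 [227. 256. 330. 341.] 4346 med [ 0.4267 -0.0254  0.0059] lo [ 0.3432 -0.0935  0.0027] hi [0.52   0.0309 0.0317]
carton mark [(0.91, array([240., 218.]))]
  
[... 3591 characters left out ...]
lid_rib mark [(0.73, array([255., 202.]))]
   mask 0.85 [171. 210. 236. 295.] 5015 med [ 0.431  -0.038   0.0065] lo [ 0.3431 -0.0997  0.0013] hi [0.5205 0.0267 0.0324]
groove_mouth mark [(0.61, array([240., 323.]))]
   mask 0.67 [268. 173. 375. 252.] 6800 med [ 0.5202 -0.3     0.0071] lo [ 0.4456 -0.3937  0.0015] hi [ 0.5842 -0.1923  0.071 ]
ball_bay mark [(0.78, array([213., 297.])), (0.28, array([213., 333.]))]
   mask 0.96 [272. 173. 375. 252.] 6811 med [ 0.5202 -0.2995  0.0071] lo [ 0.4446 -0.3941  0.0014] hi [ 0.5835 -0.1915  0.071 ]
wrist ['image', 'z_map', 'mtx', 'tool_from_camera', 'shot'] None [[296.4443   0.     277.8984]
 [  0.     296.4443 207.9148]
 [  0.       0.       1.    ]]
```

View pics/scene0.png

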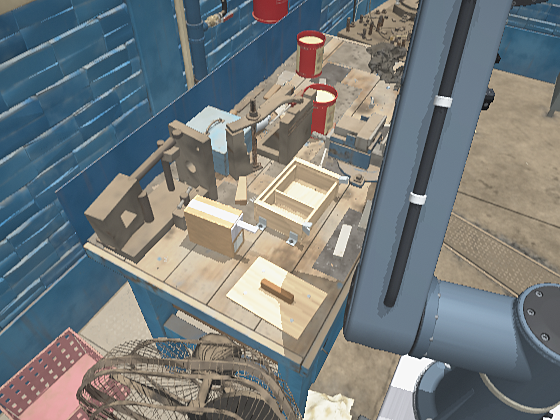

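View pics/top0.png

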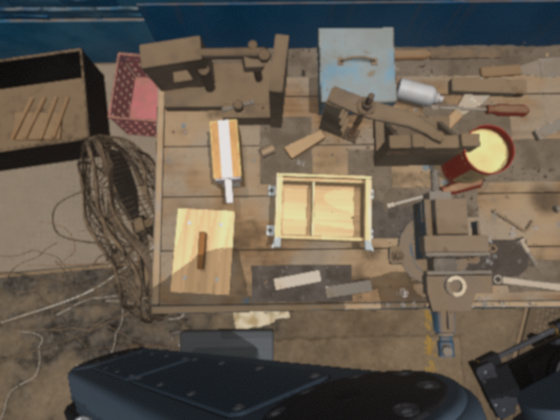

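```bash
cat > b.py <<'E'
from h import *
c,st=shot('top'); W=cloud(c,st)
def rect(n,box,z0,z1):
    x0,x1,y0,y1=box; m=(W[...,0]>x0)&(W[...,0]<x1)&(W[...,1]>y0)&(W[...,1]<y1)&(W[...,2]>z0)&(W[...,2]<z1)
    p=W[m][:,:2].astype(np.float32)
    (cx,cy),(w,h),a=cv2.minAreaRect(p*1000); print(n,len(p),'c',cx,cy,'size',w,h,'ang',a,'z',np.median(W[m][:,2]))
    return p
rect('case rim',(.44,.60,-.40,-.18),.045,.08)
rect('lips',(.44,.60,-.40,-.18),.060,.08)
rect('carton top',(.54,.72,-.14,-.05),.105,.13)
rect('tab',(.50,.565,-.14,-.05),.09,.12)
rect('lid',(.32,.54,-.12,.05),.0035,.012)
rect('rib',(.32,.54,-.12,.05),.022,.05)
rect('barA',(.33,.40,-.298,-.17),.012,.03)
rect('barB',(.31,.38,-.42,-.298),.012,.03)
rect('fixt',(.5,.9,-.5,0.1),.15,.4)
# lip/rim profile: height map of case
for y in np.arange(-.40,-.18,.006):
    m=(abs(W[...,1]-y)<.003)&(abs(W[...,0]-.52)<.02); print(round(y,3),np.round(np.nanmedian(W[m][:,2])*1000),end='; ')
print()
for x in np.arange(.43,.61,.006):
    m=(abs(W[...,0]-x)<.003)&(abs(W[...,1]+.30)<.04); print(round(x,3),np.round(np.nanmedian(W[m][:,2])*1000),end='; ')
print()
for x in np.arange(.62,.80,.02):
    m=(abs(W[...,0]-x)<.01)&(abs(W[...,1]+.22)<.1); print(round(x,3),np.round(np.nanmax(W[m][:,2])*1000),end='; ')
im=cv2.resize(c['image'][110:310,160:390],None,fx=3.4,fy=3,interpolation=cv2.INTER_CUBIC); cv2.imwrite('pics/topcrop.png',im)
E
python3 b.py
```

```text
case rim 1974 c 511.21551513671875 -295.2620849609375 size 202.75930786132812 150.6795196533203 ang 87.32047271728516 z 0.06648969084251977
lips 1194 c 511.21551513671875 -295.2620849609375 size 202.75930786132812 150.6795196533203 ang 87.32047271728516 z 0.06819528599458552
carton top 1628 c 617.800537109375 -97.00042724609375 size 151.46412658691406 56.12415313720703 ang 4.4316253662109375 z 0.11059783791058186
tab 153 c 543.809814453125 -102.44676971435547 size 43.10414123535156 14.204848289489746 ang 4.7965569496154785 z 0.10248618993714864
lid 4474 c 430.50048828125 -35.168914794921875 size 220.12342834472656 167.41957092285156 ang 0.6992791891098022 z 0.006506762875845451
rib 264 c 431.7149353027344 -36.08100891113281 size 14.792403221130371 79.3449478149414 ang 85.87061309814453 z 0.03188180593825679
barA 521 c 366.3029479980469 -241.35690307617188 size 23.938617706298828 99.82860565185547 ang 10.109654426574707 z 0.01660682702262395
barB 526 c 346.0065002441406 -351.05419921875 size 24.093212127685547 99.55612182617188 ang 7.76929235458374 z 0.016521343309026937
fixt 6016 c 7
[... 255 characters left out ...]
-0.334 5.0; -0.328 6.0; -0.322 6.0; -0.316 5.0; -0.31 5.0; -0.304 5.0; -0.298 5.0; -0.292 6.0; -0.286 5.0; -0.28 7.0; -0.274 23.0; -0.268 6.0; -0.262 5.0; -0.256 6.0; -0.25 5.0; -0.244 5.0; -0.238 6.0; -0.232 5.0; -0.226 6.0; -0.22 6.0; -0.214 5.0; -0.208 68.0; -0.202 68.0; -0.196 2.0; -0.19 -1.0; -0.184 -0.0; 
0.43 0.0; 0.436 -1.0; 0.442 -0.0; 0.448 7.0; 0.454 53.0; 0.46 6.0; 0.466 5.0; 0.472 5.0; 0.478 6.0; 0.484 5.0; 0.49 6.0; 0.496 6.0; 0.502 5.0; 0.508 6.0; 0.514 6.0; 0.52 6.0; 0.526 6.0; 0.532 6.0; 0.538 6.0; 0.544 6.0; 0.55 6.0; 0.556 5.0; 0.562 6.0; 0.568 5.0; 0.574 31.0; 0.58 60.0; 0.586 68.0; 0.592 nan; 0.598 1.0; 0.604 1.0; 
0.62 112.0; 0.64 113.0; 0.66 114.0; 0.68 111.0; 0.7 211.0; 0.72 213.0; 0.74 212.0; 0.76 220.0; 0.78 221.0; 0.8 213.0;
  return np.nanmean(a, axis, out=out, keepdims=keepdims)
```

View pics/topcrop.png

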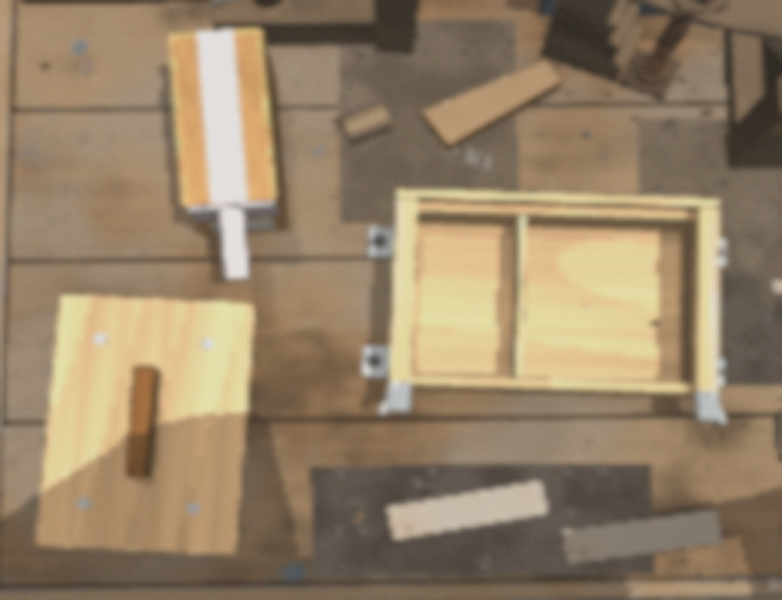

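```bash
cat > go.py <<'E'
# usage: go.py opening step  x,y,z,yaw [x,y,z,yaw ...]   (m, deg: world angle of tool x axis); prints rows
import sys; from h import *
st=read_state(); op=sys.argv[1]; step=float(sys.argv[2])
R=np.array(st['tcp_rot']); p=np.array(st['position'])*1000; yaw=np.degrees(np.arctan2(R[1,0],R[0,0]))
print('now',p,'yaw',yaw,'tilt',R[2,1],'open',st['opening']*87,'F',st['force'],'t',st['time_s'],'j',np.array(st['joint_positions']))
for a in sys.argv[3:]:
    x,y,z,w=map(float,a.split(',')); T=np.array([x,y,z])*1000; dyaw=-(w-yaw)
    n=max(1,int(np.ceil(np.linalg.norm(T-p)/step)),int(np.ceil(abs(dyaw)/7)))
    rows=[]; cy=yaw; cp=p.copy(); dy=round(dyaw/n,1)
    for i in range(n):
        t=p+(T-p)*(i+1)/n; c,s=np.cos(np.radians(cy)),np.sin(np.radians(cy))
        ax=np.array([[c,s,0],[0,0,-1],[-s,c,0]]); d=np.round(ax@(t-cp),1); cp=cp+ax.T@d; cy-=dy; rows.append((*d,dy))
    p,yaw=cp,cy
    print(n,'rows:','; '.join(f'{op} '+' '.join(f'{v:g}' for v in r) for r in rows))
E
python3 go.py 0 30 .529,-.104,.17,-85.6 .529,-.104,.112,-85.6
python3 - <<'E'
from h import *
W=np.load('W_top.npy')
for x in np.arange(.66,.75,.01):
    print(round(x,3),[int(np.nan_to_num(np.nanmax(np.r_[W[(abs(W[...,0]-x)<.006)&(abs(W[...,1]-y)<.012)][:,2],-1]))*1000) for y in np.arange(-.22,.03,.02)])
E
```

```text
now [ 248.4525 -573.4592  199.0349] yaw -66.57888492208902 tilt -0.9999999984964678 open 86.60471393907683 F [-0.651  -0.6383  0.0298] t 2.4 j [-76.8056  30.2248  82.0876  -0.0002  67.6907 -10.2267]
19 rows: 0 -16.8 1.5 23.4 1; 0 -17.2 1.6 23 1; 0 -17.6 1.5 22.8 1; 0 -18 1.5 22.5 1; 0 -18.4 1.5 22.1 1; 0 -18.8 1.6 21.8 1; 0 -19.1 1.5 21.5 1; 0 -19.6 1.5 21.2 1; 0 -19.9 1.6 20.8 1; 0 -20.2 1.5 20.4 1; 0 -20.6 1.5 20.1 1; 0 -21 1.5 19.8 1; 0 -21.3 1.6 19.3 1; 0 -21.6 1.5 19 1; 0 -22 1.5 18.6 1; 0 -22.2 1.6 18.2 1; 0 -22.6 1.5 17.9 1; 0 -22.9 1.5 17.4 1; 0 -23.2 1.5 17 1
2 rows: 0 -0 29 0 0; 0 -0 29 0 0
0.66 [25, 27, 26, 24, 5, 112, 114, 113, 112, 3, 3, 4, 4]
0.67 [20, 23, 23, 3, 5, 113, 114, 113, 113, 2, 2, 4, 4]
0.68 [9, 6, 5, 4, 2, 113, 114, 114, 112, 2, 2, 3, 1]
0.69 [9, 5, 6, 4, 2, 114, 114, 113, 112, 2, 3, 4, 3]
0.7 [6, 7, 7, 4, 4, 101, -1000, -1000, 0, 4, 3, 6, 5]
0.71 [210, 211, 210, 4, 2, 4, -1000, -1000, 0, 3, 3, 6, 5]
0.72 [210, 213, 212, 56, 56, 89, 85, 87, -1000, 2, 3, 5, 5]
0.73 [210, 212, 211, 55, 90, 94, 90, 87, 3, 3, 3, 2, 2]
0.74 [211, 210, 210, 85, 87, 93, 89, 53, 3, 3, 3, 4, 3]
```

Call:
send_rows(moves="0 -16.8 1.5 23.4 1; 0 -17.2 1.6 23 1; 0 -17.6 1.5 22.8 1; 0 -18 1.5 22.5 1; 0 -18.4 1.5 22.1 1; 0 -18.8 1.6 21.8 1; 0 -19.1 1.5 21.5 1; 0 -19.6 1.5 21.2 1; 0 -19.9 1.6 20.8 1; 0 -20.2 1.5 20.4 1; 0 -20.6 1.5 20.1 1; 0 -21 1.5 19.8 1; 0 -21.3 1.6 19.3 1; 0 -21.6 1.5 19 1; 0 -22 1.5 18.6 1; 0 -22.2 1.6 18.2 1; 0 -22.6 1.5 17.9 1; 0 -22.9 1.5 17.4 1; 0 -23.2 1.5 17 1; 0 0 0 0 0")

```text
time_s: 4.07
position: [0.531, -0.1001, 0.17]
tcp_rot: [[0.081, 0.002, 0.997], [-0.997, 0.002, 0.081], [-0.001, -1.0, 0.002]]
force: [0.4, -0.4, -0.3]
opening: 0.009
```

```bash
python3 go.py 0 30 .529,-.104,.112,-85.6; python3 - <<'E'
from h import *
c,st=shot('wrist'); W=cloud(c,st); cv2.imwrite('pics/w1.png',c['image'])
for o in ['spout_tab','spout_hinge']:
    for x in mark_of(c,o)[:2]:
        r,cc=np.round(x['pixel']).astype(int); print(o,x['p'],x['pixel'],W[r,cc])
m=(W[...,2]>.098)&(W[...,2]<.112)&(W[...,0]>.5)&(W[...,0]<.568)&(abs(W[...,1]+.1)<.04)
if m.sum(): print(cv2.minAreaRect((W[m][:,:2]*1000).astype(np.float32)))
E
```

```text
now [ 530.9763 -100.117   170.0444] yaw -85.36067057988626 tilt -0.9999973823327419 open 0.7994572270437463 F [ 0.4239 -0.4257 -0.2745] t 4.0667 j [-22.606   25.8692  96.1183   0.1393  57.9556  62.6809]
2 rows: 0 1.9 29 -1.1 0.1; 0 1.8 29 -1.2 0.1
spout_tab 0.95 [205.2, 281.5] [ 0.5376 -0.1024  0.1032]
((546.0948486328125, -100.37196350097656), (44.531402587890625, 13.504197120666504), 4.340446949005127)
```

View pics/w1.png

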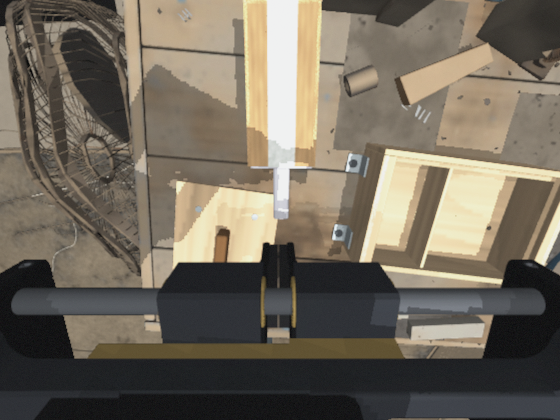

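```bash
python3 go.py 0 15 .529,-.103,.110,-85.6 .5285,-.103,.103,-85.6  .5205,-.104,.093,-85.6 .5125,-.1045,.084,-85.6 .5075,-.105,.070,-85.6 .5045,-.105,.056,-85.6 .5045,-.105,.051,-85.6
```

```text
now [ 528.8094 -104.092   170.0165] yaw -85.5034657965101 tilt -0.9999998365899362 open 0.23436609053950858 F [-0.936   0.0335  0.5387] t 4.2167 j [-23.0015  25.8118  96.2356  -0.0373  57.9611  62.5218]
5 rows: 0 -0.2 12 0.1 0; 0 -0.2 12 0 0; 0 -0.2 12 0.1 0; 0 -0.3 12 0 0; 0 -0.2 12 0.1 0
1 rows: 0 -0 7 -0.5 0.1
1 rows: 0 0.4 10 -8.1 -0
1 rows: 0 -0.1 9 -8 -0
1 rows: 0 0.1 14 -5 -0
1 rows: 0 -0.3 14 -3 -0
1 rows: 0 0 5 -0 -0
```

Call:
send_rows(moves="0 -0.2 15 0 0; 0 -0.2 15 0 0; 0 -0.2 15 0 0; 0 -0.3 15 0 0; 0 0 7 -0.5 0; 0 0 5 -4 0; 0 0.3 5 -4 0; 0 0 5 -4 0; 0 0 4.5 -4 0; 0 0 7 -2.5 0; 0 0 7 -2.5 0; 0 0 7 -1.5 0; 0 0 7 -1.5 0; 0 0 5 0 0; 0 0 0 0 0; 0 0 0 0 0")

```text
time_s: 5.55
position: [0.5045, -0.1053, 0.0501]
tcp_rot: [[0.077, -0.001, 0.997], [-0.997, 0.0, 0.077], [-0.0, -1.0, -0.0]]
force: [-0.6, -0.6, 0.3]
opening: 0.005
```

```bash
python3 go.py 87 30 .5045,-.105,.17,-85.6; python3 - <<'E'
from h import *
c,st=shot('scene'); cv2.imwrite('pics/s2.png',cv2.resize(c['image'][140:300,150:370],None,fx=3.5,fy=3.5))
E
```

```text
now [ 504.4752 -105.2545   50.1259] yaw -85.5707972196237 tilt -0.9999998319588055 open 0.4261575654821516 F [-0.588  -0.6259  0.292 ] t 5.55 j [-24.2245  35.4337 104.8486   0.0018  39.7509  61.3449]
4 rows: 87 -0.1 -30 0 0; 87 -0 -29.9 0 0; 87 -0.1 -30 0 0; 87 -0.1 -30 0 0
```

View pics/s2.png

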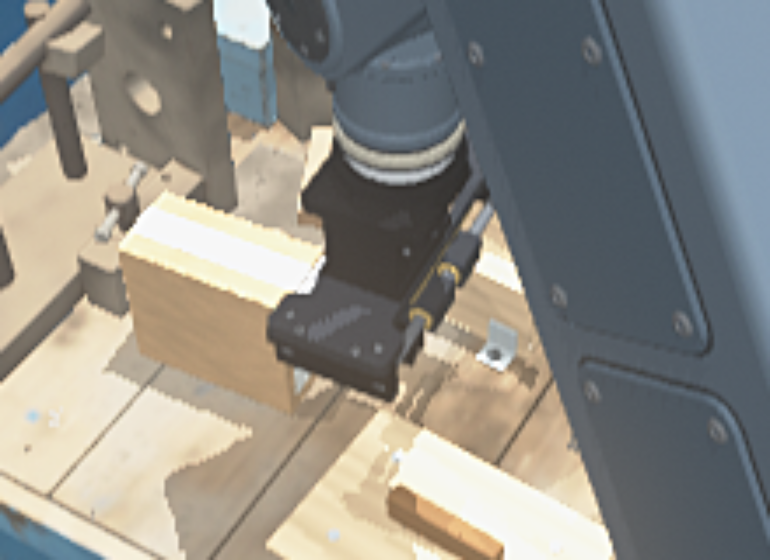

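Call:
send_rows(moves="87 0 -30 0 0; 87 0 -30 0 0; 87 0 -30 0 0; 87 0 -30 0 0; 87 0 0 0 0; 87 0 0 0 0")

```text
time_s: 6.1
position: [0.5061, -0.1059, 0.1728]
tcp_rot: [[0.077, 0.005, 0.997], [-0.997, -0.002, 0.077], [0.003, -1.0, 0.005]]
force: [-0.6, -0.2, 0.4]
opening: 0.374
```

```bash
python3 - <<'E'
from h import *
c,st=shot('wrist'); W=cloud(c,st); cv2.imwrite('pics/w2.png',c['image'])
for o in ['spout_tab','spout_hinge','carton']:
    for x in mark_of(c,o)[:2]:
        r,cc=np.round(x['pixel']).astype(int); print(o,x['p'],x['pixel'],W[r,cc])
m=(W[...,2]>.106)&(W[...,2]<.118)&(W[...,0]>.5)&(W[...,0]<.73)&(abs(W[...,1]+.1)<.05)
print(cv2.minAreaRect((W[m][:,:2]*1000).astype(np.float32)))
for x in np.arange(.505,.60,.006):
    m=(abs(W[...,0]-x)<.003)&(abs(W[...,1]+.101)<.006); print(round(x,3),np.round(np.nanmax(np.r_[W[m][:,2],-1])*1000),end='; ')
E
python3 go.py 87 30 .6515,-.0945,.15,-85.6 .6515,-.0945,.073,-85.6
```

```text
spout_tab 0.86 [177.2, 277.4] [ 0.5371 -0.1021  0.1022]
spout_tab 0.59 [139.8, 473.1] [ 0.5804 -0.298   0.0525]
carton 0.68 [74.7, 274.9] [ 0.6182 -0.0943  0.1107]
((619.9097900390625, -94.41841888427734), (97.2375259399414, 56.174739837646484), 4.552995681762695)
0.505 -1000.0; 0.511 -1000.0; 0.517 -1000.0; 0.523 103.0; 0.529 316.0; 0.535 316.0; 0.541 285.0; 0.547 105.0; 0.553 105.0; 0.559 105.0; 0.565 105.0; 0.571 112.0; 0.577 112.0; 0.583 112.0; 0.589 113.0; 0.595 112.0; now [ 503.4233 -104.8639  169.298 ] yaw -85.5779349262815 tilt -0.9999956434110198 open 48.45615607055311 F [-0.1491  0.4816 -0.5063] t 6.3 j [-24.2324  24.1641  99.5708  -0.      56.4341  61.3455]
5 rows: 87 0.2 3.9 29.7 0; 87 0.2 3.8 29.7 0; 87 0.3 3.9 29.7 0; 87 0.2 3.8 29.6 0; 87 0.2 3.9 29.7 0
3 rows: 87 -0 25.7 0 0; 87 -0 25.6 0 0; 87 -0 25.7 0 0
```

View pics/w2.png

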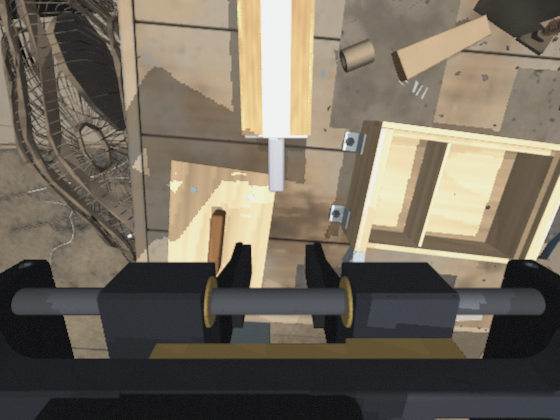

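```bash
python3 go.py 40 30 .5375,-.1022,.15,-85.6 .5375,-.1022,.082,-85.6
```

```text
now [ 503.4233 -104.8639  169.298 ] yaw -85.5779349262815 tilt -0.9999956434110198 open 48.45615607055311 F [-0.1491  0.4816 -0.5063] t 6.3 j [-24.2324  24.1641  99.5708  -0.      56.4341  61.3455]
2 rows: 40 -0 9.6 17.1 0; 40 -0 9.7 17.1 0
3 rows: 40 -0 22.7 -0 0; 40 -0 22.6 -0 0; 40 -0 22.7 -0 0
```

Call:
send_rows(moves="40 0 9.6 17.1 0; 40 0 9.7 17.1 0; 40 0 0 0 0; 40 0 22.7 0 0; 40 0 22.6 0 0; 40 0 22.7 0 0; 40 0 0 0 0; 12 0 0 0 0; 12 0 0 0 0; 12 0 0 0 0; 12 0 0 0 0; 12 0 0 0 0; 12 0 0 0 0")

```text
time_s: 7.38
position: [0.5391, -0.1029, 0.0841]
tcp_rot: [[0.077, 0.002, 0.997], [-0.997, -0.001, 0.077], [0.001, -1.0, 0.002]]
force: [-0.3, 0.1, -0.5]
opening: 0.157
```

Gripped at 13.7 mm, so the tab is between the pads. Follow the arc.

Call:
send_rows(moves="12 0 3.4 -3.5 0; 12 0 3.6 -3.3 0; 12 0 3.8 -3.1 0; 12 0 4.1 -2.6 0; 12 0 4.3 -2.3 0; 12 0 4.5 -1.9 0; 12 0 4.7 -1.4 0; 12 0 4.8 -1.1 0; 12 0 4.8 -0.7 0; 12 0 3.5 -0.2 0; 12 0 3 0 0; 12 0 1 0 0; 12 0 0 0 0; 12 0 0 0 0")

```text
time_s: 8.55
position: [0.5194, -0.1044, 0.0378]
tcp_rot: [[0.077, 0.002, 0.997], [-0.997, -0.0, 0.077], [0.001, -1.0, 0.002]]
force: [-2.0, 0.2, -0.3]
opening: 0.148
```

Call:
send_rows(moves="30 0 0 0 0; 30 0 0 0 0; 30 0 0 0 0; 40 0 0 0 0; 60 0 -25 0 0; 60 0 -30 0 0; 60 0 -30 0 0; 60 0 -30 0 0; 60 0 -15 0 0; 60 0 0 0 0")

```text
time_s: 9.38
position: [0.5217, -0.1055, 0.1718]
tcp_rot: [[0.077, 0.009, 0.997], [-0.997, -0.004, 0.077], [0.005, -1.0, 0.009]]
force: [0.2, -0.4, 0.6]
opening: 0.675
```

```bash
python3 - <<'E'
from h import *
c,st=shot('wrist'); W=cloud(c,st); cv2.imwrite('pics/w3.png',c['image']); print(st['position'])
for o in ['spout_tab','spout_hinge','carton']:
    for x in mark_of(c,o)[:2]:
        r,cc=np.round(x['pixel']).astype(int); print(o,x['p'],x['pixel'],W[r,cc])
m=(W[...,2]>.107)&(W[...,2]<.118)&(W[...,0]>.5)&(W[...,0]<.73)&(abs(W[...,1]+.1)<.05)
print(cv2.minAreaRect((W[m][:,:2]*1000).astype(np.float32)))
for dy in (0,-.018,.018):
  print()
  for x in np.arange(.505,.60,.006):
    m=(abs(W[...,0]-x)<.003)&(abs(W[...,1]+.101-dy)<.004); print(round(x,3),np.round(np.nanmax(np.r_[W[m][:,2],-1])*1000),end='; ')
E
python3 go.py 87 30 .6515,-.0945,.15,-85.6 .6515,-.0945,.073,-85.6
```

```text
[ 0.5217 -0.1055  0.1718]
spout_tab 0.73 [197.8, 278.5] [ 0.5246 -0.1051  0.0669]
spout_hinge 0.89 [140.9, 275.1] [ 0.5844 -0.0977  0.1095]
carton 0.74 [82.0, 273.7] [ 0.629  -0.0936  0.1106]
((632.3147583007812, -94.35768127441406), (104.14191436767578, 56.15679168701172), 4.430337429046631)

0.505 -1000.0; 0.511 -1000.0; 0.517 64.0; 0.523 69.0; 0.529 76.0; 0.535 81.0; 0.541 307.0; 0.547 315.0; 0.553 285.0; 0.559 89.0; 0.565 82.0; 0.571 76.0; 0.577 69.0; 0.583 112.0; 0.589 113.0; 0.595 112.0; 
0.505 1.0; 0.511 1.0; 0.517 1.0; 0.523 1.0; 0.529 0.0; 0.535 -1000.0; 0.541 310.0; 0.547 315.0; 0.553 285.0; 0.559 89.0; 0.565 83.0; 0.571 77.0; 0.577 70.0; 0.583 111.0; 0.589 112.0; 0.595 112.0; 
0.505 7.0; 0.511 9.0; 0.517 7.0; 0.523 7.0; 0.529 0.0; 0.535 -1000.0; 0.541 314.0; 0.547 315.0; 0.553 285.0; 0.559 86.0; 0.565 81.0; 0.571 74.0; 0.577 111.0; 0.583 112.0; 0.589 112.0; 0.595 113.0; now [ 517.5635 -103.854   166.497 ] yaw -85.58497054735734 tilt -0.9999967956775672 open 59.84690561552588 F [-0.3062  0.0662  0.4303] t 9.5833 j [-23.486   25.3549  97.8767   0.0024  56.9134  62.0975]
5 rows: 87 0.2 3.3 26.9 0; 87 0.2 3.3 26.8 0; 87 0.2 3.3 26.9 0; 87 0.2 3.3 26.8 0; 87 0.2 3.3 26.9 0
3 rows: 87 -0 25.7 -0 0; 87 -0 25.6 -0 0; 87 -0 25.7 -0 0
```

View pics/w3.png

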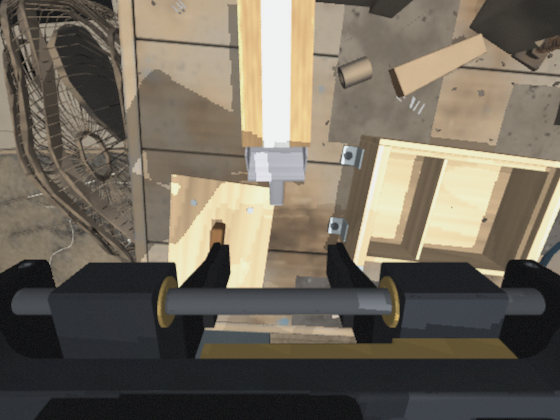

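```bash
python3 go.py 40 30 .527,-.1045,.15,-85.6 .527,-.1045,.047,-85.6
```

```text
now [ 517.5635 -103.854   166.497 ] yaw -85.58497054735734 tilt -0.9999967956775672 open 59.84690561552588 F [-0.3062  0.0662  0.4303] t 9.5833 j [-23.486   25.3549  97.8767   0.0024  56.9134  62.0975]
1 rows: 40 1.4 16.5 9.4 0
4 rows: 40 -0 25.7 -0 0; 40 -0 25.8 -0 0; 40 -0 25.7 -0 0; 40 -0 25.8 -0 0
```

Call:
send_rows(moves="40 1.4 16.5 9.4 0; 40 0 25.7 0 0; 40 0 25.7 0 0; 40 0 25.7 0 0; 40 0 25.8 0 0; 40 0 0 0 0; 40 0 0 0 0; 12 0 0 0 0; 12 0 0 0 0; 12 0 0 0 0; 12 0 0 0 0; 12 0 3 0 0; 12 0 3 0 0; 12 0 3 0 0; 12 0 3 0 0; 12 0 0 0 0; 12 0 0 0 0")

```text
time_s: 11.0
position: [0.5265, -0.1048, 0.038]
tcp_rot: [[0.078, -0.002, 0.997], [-0.997, 0.0, 0.078], [-0.0, -1.0, -0.002]]
force: [-6.5, 0.4, 17.6]
opening: 0.15
```

Call:
send_rows(moves="30 0 0 0 0; 30 0 0 0 0; 30 0 0 0 0; 40 0 0 0 0; 60 0 -25 0 0; 60 0 -30 0 0; 60 0 -30 0 0; 60 0 -30 0 0; 60 0 -5 0 0; 60 0 0 0 0; 60 0 0 0 0; 60 0 0 0 0")

```text
time_s: 12.0
position: [0.5268, -0.1044, 0.1547]
tcp_rot: [[0.077, -0.003, 0.997], [-0.997, 0.001, 0.077], [-0.002, -1.0, -0.003]]
force: [0.3, 0.4, -0.8]
opening: 0.684
```

```bash
cat > sp.py <<'E'
from h import *
c,st=shot('wrist'); W=cloud(c,st); print(st['position'])
m=(W[...,2]>.107)&(W[...,2]<.118)&(W[...,0]>.5)&(W[...,0]<.73)&(abs(W[...,1]+.1)<.05)
print(cv2.minAreaRect((W[m][:,:2]*1000).astype(np.float32)))
for x in np.arange(.505,.60,.006):
    m=(abs(W[...,0]-x)<.003)&(abs(W[...,1]+.101)<.004); print(round(x,3),np.round(np.nanmedian(np.r_[W[m][:,2]])*1000),end='; ')
E
python3 sp.py;python3 go.py 87 30 .6565,-.094,.15,-85.6 .6565,-.094,.073,-85.6
```

```text
[ 0.5268 -0.1044  0.1547]
((631.2716064453125, -94.73701477050781), (103.26744079589844, 56.150089263916016), 4.924007415771484)
0.505 5.0; 0.511 nan; 0.517 52.0; 0.523 59.0; 0.529 67.0; 0.535 75.0; 0.541 81.0; 0.547 87.0; 0.553 288.0; 0.559 265.0; 0.565 73.0; 0.571 68.0; 0.577 110.0; 0.583 111.0; 0.589 111.0; 0.595 111.0; now [ 526.6971 -104.3921  154.5509] yaw -85.58073242881711 tilt -0.999992288696246 open 59.86820057788509 F [0.4876 0.3315 0.2632] t 12.05 j [-23.1416  26.9954  97.2233   0.0005  56.0063  62.4386]
5 rows: 87 -0.1 0.9 26 0; 87 -0 0.9 26.1 0; 87 -0.1 0.9 26 0; 87 -0.1 0.9 26.1 0; 87 -0.1 1 26 0
3 rows: 87 0 25.7 0 0; 87 0 25.6 0 0; 87 0 25.7 0 0
  return np.nanmean(a, axis, out=out, keepdims=keepdims)
```

```bash
python3 go.py 87 30 .6535,-.0928,.16,-85.1 .6535,-.0928,.073,-85.1
```

```text
now [ 526.6971 -104.3921  154.5509] yaw -85.58073242881711 tilt -0.999992288696246 open 59.86820057788509 F [0.4876 0.3315 0.2632] t 12.05 j [-23.1416  26.9954  97.2233   0.0005  56.0063  62.4386]
5 rows: 87 -0.4 -1.1 25.5 -0.1; 87 -0.3 -1.1 25.4 -0.1; 87 -0.2 -1.1 25.5 -0.1; 87 -0.3 -1.1 25.5 -0.1; 87 -0.1 -1 25.4 -0.1
3 rows: 87 -0 29 0 0; 87 -0 29 0 0; 87 -0 29 0 0
```

Call:
send_rows(moves="87 -0.3 -1.1 25.5 -0.1; 87 -0.3 -1.1 25.5 -0.1; 87 -0.3 -1.1 25.5 -0.1; 87 -0.3 -1.1 25.5 -0.1; 87 -0.1 -1 25.4 -0.1; 87 0 0 0 0; 87 0 29 0 0; 87 0 29 0 0; 87 0 29 0 0; 87 0 0 0 0; 50 0 0 0 0; 50 0 0 0 0; 50 0 0 0 0; 50 0 0 0 0; 50 0 0 0 0; 50 0 0 0 0")

```text
time_s: 13.38
position: [0.6557, -0.0937, 0.0762]
tcp_rot: [[0.086, 0.002, 0.996], [-0.996, -0.001, 0.086], [0.001, -1.0, 0.002]]
force: [0.4, -0.9, 3.3]
opening: 0.64
```

Call:
send_rows(moves="50 0 -10 0 0; 50 0 -15 0 0; 50 0 -20 0 0; 50 0 -20 0 0; 50 0 -20 0 0; 50 0 -20 0 0; 50 0 0 0 0; 50 0 0 0 0; 50 0 0 0 0")

```text
time_s: 14.13
position: [0.6533, -0.0928, 0.1781]
tcp_rot: [[0.086, -0.004, 0.996], [-0.996, 0.001, 0.086], [-0.001, -1.0, -0.003]]
force: [-0.1, 0.6, -6.6]
opening: 0.635
```

```bash
cat > tilt.py <<'E'
import sys; from h import *
st=read_state(); print('pos',np.array(st['position']),'open',st['opening']*87,'F',st['force'],'t',st['time_s'])
ims=[]
for n in sys.argv[2:]:
    c,s=shot(n); cv2.imwrite(f'pics/{sys.argv[1]}_{n}.png',cv2.resize(c['image'][100:310,150:430],None,fx=2.5,fy=2.5) if n!='wrist' else c['image'])
E
python3 tilt.py lift scene
```

```text
pos [ 0.6533 -0.0928  0.1781] open 55.25494165531163 F [-0.141   0.5909 -6.563 ] t 14.1333
```

View pics/lift_scene.png

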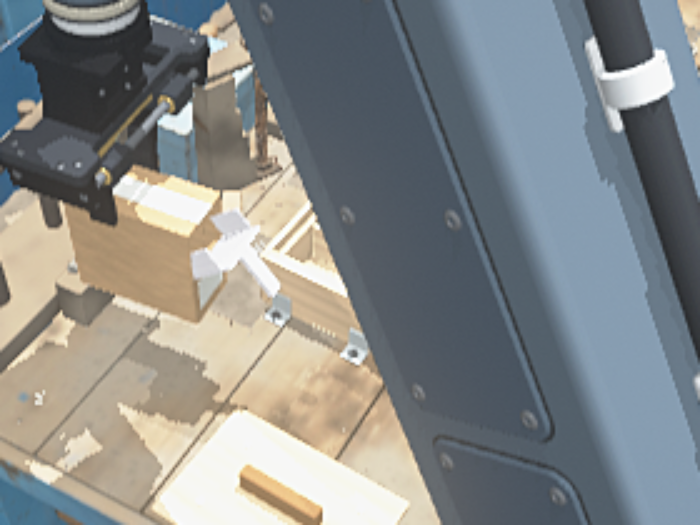

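```bash
python3 go.py 50 16 .50,-.13,.19,-85.1 ; python3 - <<'E'
import sys
exec(open('go.py').read().split("for a in")[0].replace("sys.argv[1]","'50'").replace("sys.argv[2]","'1'"))
p=np.array([500,-130,190.]);yaw=-85.1;T=np.array([368,-233.6,190.])
n=38; d=172.4/n; rows=[]
for i in range(n):
    c,s=np.cos(np.radians(yaw)),np.sin(np.radians(yaw)); ax=np.array([[c,s,0],[0,0,-1],[-s,c,0]])
    v=np.round(ax@((T-p)/(n-i)),1); p=p+ax.T@v; yaw+=round(d,1); rows.append('50 %g %g %g %g'%(*v,-round(d,1)))
print('; '.join(rows[:19]));print('; '.join(rows[19:]));print(p,yaw)
E
```

```text
now [653.0463 -92.7536 177.5476] yaw -85.07968301417677 tilt -0.9999882383801636 open 55.40831570103099 F [ 0.3258 -0.0395 -6.3351] t 14.1833 j [-17.7728  34.3553  77.7512   0.002   68.1714  67.3059]
10 rows: 50 2.4 -1.2 -15.6 0; 50 2.4 -1.3 -15.5 0; 50 2.4 -1.2 -15.6 0; 50 2.4 -1.3 -15.6 0; 50 2.4 -1.2 -15.5 0; 50 2.4 -1.3 -15.6 0; 50 2.4 -1.2 -15.6 0; 50 2.4 -1.3 -15.5 0; 50 2.4 -1.2 -15.6 0; 50 2.4 -1.3 -15.6 0
now [653.0463 -92.7536 177.5476] yaw -85.07968301417677 tilt -0.9999882383801636 open 55.40831570103099 F [ 0.3258 -0.0395 -6.3351] t 14.1833 j [-17.7728  34.3553  77.7512   0.002   68.1714  67.3059]
50 2.4 0 -3.7 -4.5; 50 2.1 0 -3.9 -4.5; 50 1.8 0 -4 -4.5; 50 1.5 0 -4.2 -4.5; 50 1.2 0 -4.3 -4.5; 50 0.8 0 -4.3 -4.5; 50 0.5 0 -4.4 -4.5; 50 0.1 0 -4.4 -4.5; 50 -0.2 0 -4.4 -4.5; 50 -0.6 0 -4.4 -4.5; 50 -0.9 0 -4.3 -4.5; 50 -1.2 0 -4.2 -4.5; 50 -1.6 0 -4.1 -4.5; 50 -1.9 0 -4 -4.5; 50 -2.2 0 -3.8 -4.5; 50 -2.5 0 -3.7 -4.5; 50 -2.8 0 -3.4 -4.5; 50 -3 0 -3.2 -4.5; 50 -3.3 0 -3 -4.5
50 -3.5 0 -2.7 -4.5; 50 -3.7 0 -2.4 -4.5; 50 -3.9 0 -2.1 -4.5; 50 -4 0 -1.8 -4.5; 50 -4.2 0 -1.5 -4.5; 50 -4.3 0 -1.2 -4.5; 50 -4.3 0 -0.8 -4.5; 50 -4.4 0 -0.5 -4.5; 50 -4.4 0 -0.2 -4.5; 50 -4.4 0 0.2 -4.5; 50 -4.4 0 0.5 -4.5; 50 -4.3 0 0.9 -4.5; 50 -4.2 0 1.2 -4.5; 50 -4.1 0 1.6 -4.5; 50 -4 0 1.9 -4.5; 50 -3.9 0 2.2 -4.5; 50 -3.7 0 2.5 -4.5; 50 -3.4 0 2.7 -4.5; 50 -3.2 0 3 -4.5
[ 368.0279 -233.5785  190.    ] 85.9
```

Call:
send_rows(moves="50 1.2 -1.2 -8 0; 50 2.4 -1.2 -14 0; 50 2.4 -1.2 -15.6 0; 50 2.4 -1.3 -15.6 0; 50 2.4 -1.3 -15.6 0; 50 2.4 -1.3 -15.6 0; 50 2.4 -1.2 -15.6 0; 50 2.4 -1.3 -15.6 0; 50 2.4 -1.2 -15.6 0; 50 2.4 -1.2 -15 0; 50 1.2 0 -9 0; 50 0 0 0 0")

```text
time_s: 15.18
position: [0.4991, -0.1301, 0.1914]
tcp_rot: [[0.085, -0.004, 0.996], [-0.996, 0.002, 0.085], [-0.002, -1.0, -0.004]]
force: [-0.4, 0.6, -5.5]
opening: 0.638
```

Call:
send_rows(moves="50 2.4 0 -3.7 -4.5; 50 2.1 0 -3.9 -4.5; 50 1.8 0 -4 -4.5; 50 1.5 0 -4.2 -4.5; 50 1.2 0 -4.3 -4.5; 50 0.8 0 -4.3 -4.5; 50 0.5 0 -4.4 -4.5; 50 0.1 0 -4.4 -4.5; 50 -0.2 0 -4.4 -4.5; 50 -0.6 0 -4.4 -4.5; 50 -0.9 0 -4.3 -4.5; 50 -1.2 0 -4.2 -4.5; 50 -1.6 0 -4.1 -4.5; 50 -1.9 0 -4 -4.5; 50 -2.2 0 -3.8 -4.5; 50 -2.5 0 -3.7 -4.5; 50 -2.8 0 -3.4 -4.5; 50 -3 0 -3.2 -4.5; 50 -3.3 0 -3 -4.5")

```text
time_s: 16.77
position: [0.4368, -0.1824, 0.192]
tcp_rot: [[1.0, 0.001, -0.011], [0.011, 0.0, 1.0], [0.001, -1.0, 0.0]]
force: [-0.1, -0.0, -5.4]
opening: 0.639
```

Call:
send_rows(moves="50 -3.5 0 -2.7 -4.5; 50 -3.7 0 -2.4 -4.5; 50 -3.9 0 -2.1 -4.5; 50 -4 0 -1.8 -4.5; 50 -4.2 0 -1.5 -4.5; 50 -4.3 0 -1.2 -4.5; 50 -4.3 0 -0.8 -4.5; 50 -4.4 0 -0.5 -4.5; 50 -4.4 0 -0.2 -4.5; 50 -4.4 0 0.2 -4.5; 50 -4.4 0 0.5 -4.5; 50 -4.3 0 0.9 -4.5; 50 -4.2 0 1.2 -4.5; 50 -4.1 0 1.6 -4.5; 50 -4 0 1.9 -4.5; 50 -3.9 0 2.2 -4.5; 50 -3.7 0 2.5 -4.5; 50 -3.4 0 2.7 -4.5; 50 -3.2 0 3 -4.5; 50 0 0 0 0")

```text
time_s: 18.43
position: [0.3706, -0.2348, 0.1921]
tcp_rot: [[0.07, 0.0, -0.998], [0.998, -0.0, 0.07], [-0.0, -1.0, -0.0]]
force: [-0.2, 0.6, -5.9]
opening: 0.642
```

```bash
python3 tilt.py pre top wrist; python3 go.py 50 15 .3773,-.2341,.14,87.3
```

```text
pos [ 0.3706 -0.2348  0.1921] open 55.826670023162485 F [-0.2423  0.6205 -5.8812] t 18.4333
now [ 370.904  -234.3798  192.1199] yaw 85.78364627149696 tilt -0.999999838960031 open 55.73091239894842 F [-0.9756  0.4699 -6.0453] t 18.5333 j [ -46.9622   16.5277  108.179     0.0287   55.2709 -132.7622]
4 rows: 50 0.2 13 -1.6 -0.4; 50 0.2 13.1 -1.6 -0.4; 50 0.1 13 -1.6 -0.4; 50 0.2 13 -1.6 -0.4
```

View pics/pre_top.png

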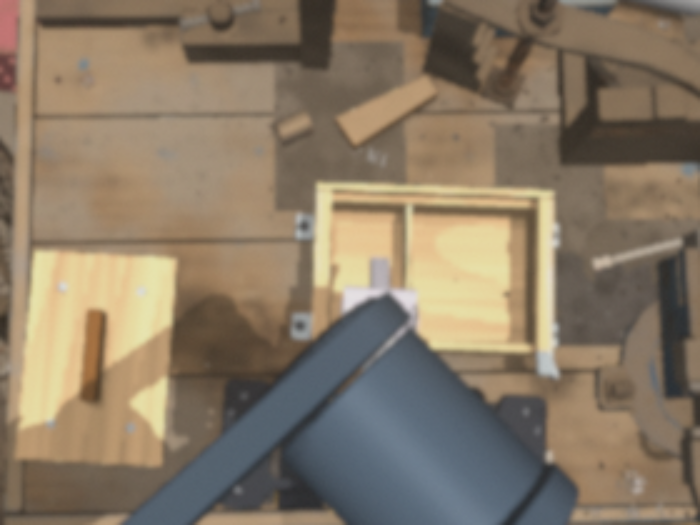

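```bash
python3 go.py 50 10 .370,-.2338,.14,87.3 .370,-.2338,.098,87.3
```

```text
now [ 370.904  -234.3798  192.1199] yaw 85.78364627149696 tilt -0.999999838960031 open 55.73091239894842 F [-0.9756  0.4699 -6.0453] t 18.5333 j [ -46.9622   16.5277  108.179     0.0287   55.2709 -132.7622]
6 rows: 50 0.1 8.7 0.2 -0.3; 50 0.1 8.7 0.1 -0.3; 50 0.1 8.7 0.2 -0.3; 50 0 8.6 0.1 -0.3; 50 0.1 8.7 0.2 -0.3; 50 0.1 8.7 0.1 -0.3
5 rows: 50 0 8.4 0 0.1; 50 0 8.4 0 0.1; 50 0 8.4 0 0.1; 50 0 8.4 0 0.1; 50 0 8.4 0 0.1
```

Call:
send_rows(moves="50 0.1 8.7 0.2 -0.3; 50 0.1 8.7 0.2 -0.3; 50 0.1 8.7 0.2 -0.3; 50 0.1 8.7 0.1 -0.3; 50 0 8.6 0.1 -0.3; 50 0 8.7 0 0; 50 0 8.4 0 0; 50 0 8.4 0 0; 50 0 8.4 0 0; 50 0 8.4 0 0; 50 0 8.4 0 0; 50 0 0 0 0; 50 0 0 0 0")

```text
time_s: 19.62
position: [0.3694, -0.2335, 0.0975]
tcp_rot: [[0.045, -0.001, -0.999], [0.999, 0.001, 0.045], [0.001, -1.0, 0.001]]
force: [0.1, 0.0, -5.7]
opening: 0.638
```

```bash
python3 go.py 50 8 .3883,-.2347,.098,87.3 ; python3 - <<'E'
from h import *
c,st=shot('wrist'); W=cloud(c,st); cv2.imwrite('pics/w4.png',c['image'])
E
```

```text
now [ 369.367  -233.4873   97.5073] yaw 87.41224650918424 tilt -0.9999989239245701 open 55.48290787792481 F [ 0.066   0.0125 -5.6891] t 19.6167 j [ -47.0155   26.3803  114.0053    0.0038   39.6984 -134.4307]
3 rows: 50 -0.1 -0.2 -6.3 0; 50 -0.1 -0.1 -6.3 0; 50 -0.2 -0.2 -6.4 0
```

View pics/w4.png

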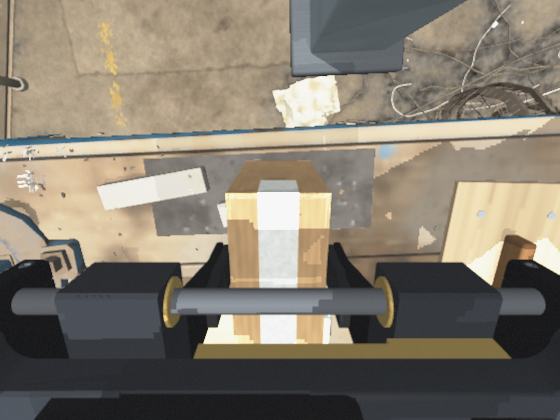

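```bash
cat > ct.py <<'E'
from h import *
c,st=shot('wrist'); W=cloud(c,st); R=np.array(st['tcp_rot']); p=np.array(st['position'])
f=-(R[:,2]); 
print('pos',p,'F',np.array(st['force']),'t',st['time_s'],'open',st['opening']*87)
col=W[:,270:285].reshape(-1,15,3); pr=[]
for r in range(0,300,5):
    w=np.nanmedian(col[r],0); pr.append((r,(w-p)@f*1000,w[2]*1000))
pr=[q for q in pr if q[2]>20 and -140<q[1]<60 and q[0]<280]
for a,b in zip(pr,pr[1:]): print(a[0],'f %.0f z %.0f slope %.0f'%(a[1],a[2],np.degrees(np.arctan2(b[2]-a[2],b[1]-a[1]))),end=' | ')
E
python3 ct.py
```

```text
pos [ 0.3697 -0.2338  0.0979] F [-0.2957 -0.6141 -6.0577] t 19.6667 open 55.598067647582695
160 f -45 z 23 slope 90 | 165 f -45 z 48 slope 90 | 170 f -45 z 69 slope 90 | 175 f -45 z 88 slope 91 | 180 f -45 z 105 slope 89 | 185 f -45 z 118 slope 90 | 190 f -45 z 129 slope 59 | 195 f -43 z 132 slope -3 | 200 f -40 z 132 slope 12 | 205 f -38 z 133 slope -0 | 210 f -35 z 133 slope -9 | 215 f -32 z 132 slope 2 | 220 f -29 z 132 slope 8 | 225 f -26 z 133 slope -8 | 230 f -23 z 132 slope 1 | 235 f -20 z 133 slope -2 | 240 f -17 z 132 slope 6 | 245 f -14 z 133 slope 1 | 250 f -11 z 133 slope -10 | 255 f -8 z 132 slope 12 | 260 f -5 z 133 slope -10 | 265 f -1 z 132 slope 12 | 270 f 2 z 133 slope -9 |
```

Call:
send_rows(moves="50 -0.1 0 -6 0; 50 -0.1 0 -6 0; 50 0 0 -6 0; 50 0 -3 -3 0; 50 0 -3 -3 0; 50 0 -3 -3 0; 50 0 -3 -3 0; 50 0 -2 -3 0; 50 0 -2 -3 0; 50 0 -2 -3 0; 50 0 -2 -3 0; 50 0 -1.5 -2.2 0; 50 0 0 0 0; 50 0 0 0 0")

```text
time_s: 20.88
position: [0.4139, -0.236, 0.1197]
tcp_rot: [[0.045, 0.0, -0.999], [0.999, -0.0, 0.045], [-0.0, -1.0, -0.0]]
force: [-3.2, 0.5, -4.4]
opening: 0.637
```

```bash
python3 ct.py
```

```text
pos [ 0.4139 -0.236   0.1197] F [-3.1787  0.4509 -4.3788] t 20.8833 open 55.454560376596895
115 f -83 z 72 slope 66 | 120 f -79 z 80 slope 68 | 125 f -76 z 88 slope 66 | 130 f -73 z 95 slope 67 | 135 f -70 z 101 slope 68 | 140 f -67 z 108 slope 66 | 145 f -65 z 114 slope 68 | 150 f -62 z 120 slope 67 | 155 f -60 z 125 slope 65 | 160 f -58 z 130 slope 68 | 165 f -56 z 136 slope 65 | 170 f -54 z 140 slope 72 | 175 f -52 z 145 slope 69 | 180 f -50 z 150 slope 65 | 185 f -48 z 154 slope 68 | 190 f -47 z 158 slope 66 | 195 f -45 z 162 slope 68 | 200 f -44 z 166 slope 66 | 205 f -42 z 169 slope 43 | 210 f -40 z 171 slope -35 | 215 f -37 z 169 slope -15 | 220 f -34 z 168 slope -22 | 225 f -31 z 167 slope -24 | 230 f -27 z 165 slope -21 | 235 f -24 z 164 slope -26 | 240 f -20 z 162 slope -21 | 245 f -17 z 161 slope -24 | 250 f -13 z 159 slope -22 | 255 f -9 z 158 slope -23 | 260 f -6 z 156 slope -25 | 265 f -1 z 154 slope -18 | 270 f 3 z 153 slope -27 |
```

Call:
send_rows(moves="50 0 -1.7 -3.9 0; 50 0 -1.7 -3.9 0; 50 0 -1.7 -3.9 0; 50 0 -1.7 -3.9 0; 50 0 -0.8 -3 0; 50 0 -0.6 -2 0; 50 0 -0.5 -2 0; 50 0 -0.5 -1.6 0; 50 0 -0.4 -1.6 0; 50 0 -0.4 -1.6 0; 50 0 -0.4 -1.6 0; 50 0 -0.4 -1.6 0; 50 0 -0.2 -1.5 0; 50 0 -0.2 -1.5 0; 50 0 -0.2 -1.5 0; 50 0 0 -1.5 0; 50 0 0 0 0; 50 0 0 0 0")

```text
time_s: 22.43
position: [0.4506, -0.2378, 0.1311]
tcp_rot: [[0.045, 0.001, -0.999], [0.999, -0.0, 0.045], [-0.0, -1.0, -0.001]]
force: [-2.1, 0.2, -3.3]
opening: 0.642
```

```bash
python3 ct.py; python3 tilt.py p1 top
```

```text
pos [ 0.4506 -0.2378  0.1311] F [-2.1471  0.1586 -3.285 ] t 22.4333 open 55.88349618645914
80 f -104 z 114 slope 46 | 85 f -101 z 117 slope 48 | 90 f -98 z 121 slope 48 | 95 f -95 z 124 slope 47 | 100 f -92 z 127 slope 52 | 105 f -89 z 131 slope 42 | 110 f -86 z 134 slope 54 | 115 f -83 z 137 slope 44 | 120 f -80 z 140 slope 52 | 125 f -78 z 143 slope 41 | 130 f -75 z 146 slope 52 | 135 f -73 z 149 slope 46 | 140 f -70 z 151 slope 50 | 145 f -68 z 154 slope 46 | 150 f -65 z 157 slope 48 | 155 f -63 z 159 slope 46 | 160 f -61 z 162 slope 51 | 165 f -59 z 164 slope 50 | 170 f -57 z 167 slope 43 | 175 f -54 z 169 slope 57 | 180 f -52 z 172 slope 47 | 185 f -50 z 174 slope 53 | 190 f -48 z 177 slope 46 | 195 f -46 z 179 slope 42 | 200 f -45 z 180 slope 53 | 205 f -43 z 183 slope 50 | 210 f -41 z 185 slope 47 | 215 f -39 z 187 slope 46 | 220 f -37 z 189 slope 50 | 225 f -36 z 191 slope 47 | 230 f -34 z 193 slope -25 | 235 f -31 z 191 slope -39 | 240 f -27 z 188 slope -41 | 245 f -22 z 184 slope -43 | 250 f -18 z 179 slope -43 | 255 f -12 z 174 slope -41 | 260 f -7 z 170 slope -42 | 265 f -1 z 164 slope -43 | 270 f 6 z 158 slope -42 | pos [ 0.4505 -0.2377  0.1311] open 55.3430110659022 F [-2.6738  0.6795 -2.4601] t 22.4833
```

View pics/p1_top.png

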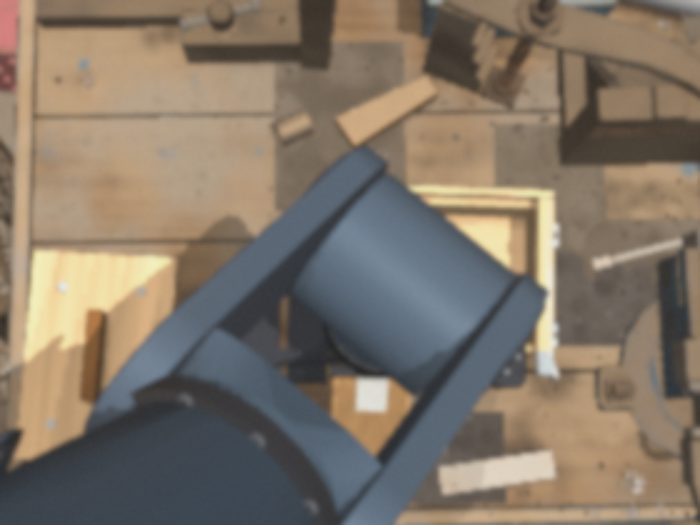

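Call:
send_rows(moves="50 0 0 -1.2 0; 50 0 -0.2 -1.2 0; 50 0 -0.2 -1.2 0; 50 0 -0.2 -1.2 0; 50 0 -0.2 -1.2 0; 50 0 -0.2 -1.2 0; 50 0 0 -1.2 0; 50 0 0 -1.2 0; 50 0 0 -1.2 0; 50 0 0 -1.2 0; 50 0 0 -1.2 0; 50 0 0 -1.2 0; 50 0 0 0 0; 50 0 0 0 0; 50 0 0 0 0; 50 0 0 0 0; 50 0 0 0 0; 50 0 0 0 0")

```text
time_s: 24.03
position: [0.4647, -0.2382, 0.132]
tcp_rot: [[0.045, 0.0, -0.999], [0.999, 0.0, 0.045], [0.0, -1.0, -0.0]]
force: [-3.5, 0.6, -2.0]
opening: 0.64
```

```bash
python3 ct.py | tr '|' '\n' | sed -n '1,3p;25,100p'
```

```text
pos [ 0.4647 -0.2382  0.132 ] F [-3.4679  0.61   -1.9756] t 24.0333 open 55.702180179620086
65 f -111 z 125 slope 37 
 70 f -108 z 127 slope 46 
 180 f -53 z 176 slope 51 
 185 f -51 z 178 slope 44 
 190 f -49 z 180 slope 37 
 195 f -47 z 182 slope 48 
 200 f -45 z 184 slope 34 
 205 f -43 z 185 slope 43 
 210 f -41 z 187 slope 42 
 215 f -39 z 189 slope 38 
 220 f -38 z 190 slope 49 
 225 f -36 z 192 slope 32 
 230 f -34 z 193 slope 44 
 235 f -32 z 195 slope 44 
 240 f -30 z 197 slope -34 
 245 f -27 z 194 slope -49 
 250 f -21 z 188 slope -49 
 255 f -15 z 181 slope -47 
 260 f -8 z 173 slope -50 
 265 f 0 z 164 slope -48 
 270 f 9 z 153 slope -49
```

Call:
send_rows(moves="50 0 0 -1.2 0; 50 0 0 -1.2 0; 50 0 0 -1.2 0; 50 0 0 -1.2 0; 50 0 0.2 -1.2 0; 50 0 0 -1 0; 50 0 0 0 0; 50 0 0 0 0; 50 0 0 0 0; 50 0 0 0 0; 50 0 0 0 0; 50 0 0 0 0; 50 0 -3 0 0; 50 0 -5 0 0; 50 0 -5 0 0; 50 0 -5 0 0; 50 0 0 0 0; 50 0 0 0 0; 50 0 0 0 0; 50 0 0 0 0")

```text
time_s: 25.75
position: [0.4717, -0.2385, 0.1496]
tcp_rot: [[0.045, -0.0, -0.999], [0.999, 0.0, 0.045], [0.0, -1.0, 0.0]]
force: [0.9, -0.5, -3.3]
opening: 0.638
```

```bash
python3 ct.py | tr '|' '\n' | sed -n '1,3p;35,100p'; python3 tilt.py p2 top wrist;python3 tilt.py p2 scene
```

```text
pos [ 0.4717 -0.2385  0.1496] F [ 0.8859 -0.4737 -3.3488] t 25.75 open 55.4698974001688
65 f -111 z 147 slope 40 
 70 f -108 z 149 slope 36 
 230 f -34 z 211 slope 39 
 235 f -32 z 213 slope 44 
 240 f -30 z 214 slope 21 
 245 f -28 z 215 slope -50 
 250 f -23 z 208 slope -51 
 255 f -16 z 200 slope -50 
 260 f -8 z 191 slope -50 
 265 f 0 z 181 slope -50 
 270 f 11 z 168 slope -50 
 pos [ 0.4716 -0.2384  0.1495] open 55.314279196061186 F [ 0.7043 -0.3966 -3.9807] t 25.8
pos [ 0.4716 -0.2385  0.1495] open 55.66650109335978 F [-0.2301 -0.3026 -3.9087] t 25.9
```

```bash
cat > rot.py <<'E'
# rot.py open n x,y,z,yaw(relative sign kept)  : spread translation+turn evenly over n rows from current pose
import sys; from h import *
st=read_state(); R=np.array(st['tcp_rot']); p=np.array(st['position'])*1000; yaw=np.degrees(np.arctan2(R[1,0],R[0,0]))
n=int(sys.argv[2]); x,y,z,w=map(float,sys.argv[3].split(',')); T=np.array([x,y,z])*1000
if len(sys.argv)>4:
    a=list(map(float,sys.argv[4].split(','))); p=np.array(a[:3])*1000; yaw=a[3]
d=round((w-yaw)/n,1); rows=[]
for i in range(n):
    c,s=np.cos(np.radians(yaw)),np.sin(np.radians(yaw)); ax=np.array([[c,s,0],[0,0,-1],[-s,c,0]])
    v=np.round(ax@((T-p)/(n-i)),1); p=p+ax.T@v; yaw+=d; rows.append(sys.argv[1]+' %g %g %g %g'%(*v,-d))
for i in range(0,n,20): print('; '.join(rows[i:i+20]))
print(p,yaw)
E
python3 rot.py 50 8 .44,-.237,.23,87.3; python3 rot.py 50 36 .565,-.10,.20,-85.1 .44,-.237,.23,87.3
```

```text
50 0 -10.1 4 0; 50 0 -10.1 3.9 0; 50 0 -10 4 0; 50 0 -10.1 3.9 0; 50 0 -10 4 0; 50 0 -10.1 3.9 0; 50 0 -10 4 0; 50 0.1 -10.1 3.9 0
[ 440.0388 -236.9558  230.0148] 87.42394571639527
50 4 0.8 -3.3 4.8; 50 4.2 0.8 -2.9 4.8; 50 4.5 0.8 -2.6 4.8; 50 4.7 0.8 -2.2 4.8; 50 4.8 0.8 -1.8 4.8; 50 5 0.8 -1.4 4.8; 50 5.1 0.8 -1 4.8; 50 5.1 0.8 -0.5 4.8; 50 5.1 0.8 -0.1 4.8; 50 5.1 0.8 0.3 4.8; 50 5.1 0.8 0.7 4.8; 50 5 0.8 1.2 4.8; 50 4.9 0.8 1.6 4.8; 50 4.8 0.9 2 4.8; 50 4.6 0.8 2.4 4.8; 50 4.4 0.9 2.7 4.8; 50 4.1 0.8 3.1 4.8; 50 3.8 0.9 3.4 4.8; 50 3.5 0.8 3.7 4.8; 50 3.2 0.9 4 4.8
50 2.9 0.8 4.3 4.8; 50 2.5 0.9 4.5 4.8; 50 2.1 0.8 4.7 4.8; 50 1.7 0.9 4.9 4.8; 50 1.3 0.8 5 4.8; 50 0.9 0.9 5.1 4.8; 50 0.4 0.8 5.1 4.8; 50 -0 0.9 5.2 4.8; 50 -0.4 0.8 5.1 4.8; 50 -0.9 0.9 5.1 4.8; 50 -1.3 0.8 5 4.8; 50 -1.7 0.9 4.9 4.8; 50 -2.1 0.8 4.7 4.8; 50 -2.5 0.9 4.5 4.8; 50 -2.8 0.8 4.3 4.8; 50 -3.2 0.9 4 4.8
[565.0178 -99.9573 200.    ] -85.49999999999994
```

```bash
python3 rot.py 50 36 .538,-.125,.20,-85.1 .44,-.237,.23,87.3
```

```text
50 3.2 0.8 -2.6 4.8; 50 3.4 0.8 -2.3 4.8; 50 3.6 0.8 -2 4.8; 50 3.8 0.8 -1.7 4.8; 50 3.9 0.8 -1.4 4.8; 50 4 0.8 -1 4.8; 50 4.1 0.8 -0.7 4.8; 50 4.1 0.8 -0.3 4.8; 50 4.1 0.8 -0 4.8; 50 4.1 0.8 0.3 4.8; 50 4.1 0.8 0.7 4.8; 50 4 0.8 1 4.8; 50 3.9 0.8 1.4 4.8; 50 3.8 0.9 1.7 4.8; 50 3.6 0.8 2 4.8; 50 3.4 0.9 2.3 4.8; 50 3.2 0.8 2.6 4.8; 50 3 0.9 2.8 4.8; 50 2.8 0.8 3.1 4.8; 50 2.5 0.9 3.3 4.8
50 2.2 0.8 3.5 4.8; 50 1.9 0.9 3.7 4.8; 50 1.6 0.8 3.8 4.8; 50 1.3 0.9 3.9 4.8; 50 1 0.8 4 4.8; 50 0.6 0.9 4.1 4.8; 50 0.3 0.8 4.1 4.8; 50 -0.1 0.9 4.1 4.8; 50 -0.4 0.8 4.1 4.8; 50 -0.8 0.9 4.1 4.8; 50 -1.1 0.8 4 4.8; 50 -1.4 0.9 3.9 4.8; 50 -1.8 0.8 3.8 4.8; 50 -2 0.9 3.6 4.8; 50 -2.4 0.8 3.4 4.8; 50 -2.6 0.9 3.2 4.8
[ 537.9937 -125.0071  200.    ] -85.49999999999994
```

Call:
send_rows(moves="50 0 -10.1 4 0; 50 0 -10.1 3.9 0; 50 0 -10 4 0; 50 0 -10.1 3.9 0; 50 0 -10 4 0; 50 0 -10.1 3.9 0; 50 0 -10 4 0; 50 0.1 -10.1 3.9 0")

```text
time_s: 26.62
position: [0.4397, -0.237, 0.2315]
tcp_rot: [[0.045, 0.0, -0.999], [0.999, -0.0, 0.045], [-0.0, -1.0, -0.0]]
force: [0.0, 0.4, -3.6]
opening: 0.636
```

Call:
send_rows(moves="50 3.2 0.8 -2.6 4.8; 50 3.4 0.8 -2.3 4.8; 50 3.6 0.8 -2 4.8; 50 3.8 0.8 -1.7 4.8; 50 3.9 0.8 -1.4 4.8; 50 4 0.8 -1 4.8; 50 4.1 0.8 -0.7 4.8; 50 4.1 0.8 -0.3 4.8; 50 4.1 0.8 -0 4.8; 50 4.1 0.8 0.3 4.8; 50 4.1 0.8 0.7 4.8; 50 4 0.8 1 4.8; 50 3.9 0.8 1.4 4.8; 50 3.8 0.9 1.7 4.8; 50 3.6 0.8 2 4.8; 50 3.4 0.9 2.3 4.8; 50 3.2 0.8 2.6 4.8; 50 3 0.9 2.8 4.8; 50 2.8 0.8 3.1 4.8; 50 2.5 0.9 3.3 4.8")

```text
time_s: 28.28
position: [0.4941, -0.1746, 0.2144]
tcp_rot: [[0.988, -0.0, 0.153], [-0.153, -0.0, 0.988], [-0.0, -1.0, -0.0]]
force: [-0.6, 0.2, -4.2]
opening: 0.637
```

Call:
send_rows(moves="50 2.2 0.8 3.5 4.8; 50 1.9 0.9 3.7 4.8; 50 1.6 0.8 3.8 4.8; 50 1.3 0.9 3.9 4.8; 50 1 0.8 4 4.8; 50 0.6 0.9 4.1 4.8; 50 0.3 0.8 4.1 4.8; 50 -0.1 0.9 4.1 4.8; 50 -0.4 0.8 4.1 4.8; 50 -0.8 0.9 4.1 4.8; 50 -1.1 0.8 4 4.8; 50 -1.4 0.9 3.9 4.8; 50 -1.8 0.8 3.8 4.8; 50 -2 0.9 3.6 4.8; 50 -2.4 0.8 3.4 4.8; 50 -2.6 0.9 3.2 4.8; 50 0 0 0 0; 50 0 0 0 0")

```text
time_s: 29.78
position: [0.5375, -0.1248, 0.2005]
tcp_rot: [[0.083, -0.001, 0.997], [-0.997, -0.0, 0.083], [-0.0, -1.0, -0.001]]
force: [-0.5, 0.3, -2.8]
opening: 0.64
```

```bash
python3 ct.py | tr '|' '\n' | sed -n '1,2p;35,100p'; cat > bay.py <<'E'
from h import *
c,st=shot('top'); W=cloud(c,st)
cv2.imwrite('pics/bay.png',cv2.resize(c['image'][160:270,255:385],None,fx=5,fy=5,interpolation=cv2.INTER_CUBIC))
C=np.array([.5215,-.296]); a=np.radians(-2.7); R=np.array([[np.cos(a),-np.sin(a)],[np.sin(a),np.cos(a)]])
L=(W[...,:2]-C)@R
for o in ['ball_1_center']:
    for x in mark_of(c,o)[:8]:
        r,k=np.round(x['pixel']).astype(int); q=ray(c,x['pixel'],.016); print(o,round(x['p'],2),(q[:2]-C)@R,W[r,k,2])
m=(abs(L[...,0])<.057)&(L[...,1]>.024)&(L[...,1]<.086)
H=np.full((12,7),np.nan)
for i in range(12):
    for j in range(7):
        k=m&(abs(L[...,0]-(-.055+.01*i))<.005)&(abs(L[...,1]-(.025+.01*j))<.005)
        if k.sum(): H[i,j]=np.nanmax(W[k][:,2])*1000
print(np.round(H[::-1,::-1]))
E
python3 bay.py
```

```text
pos [ 0.5375 -0.1248  0.2005] F [-0.5424  0.2765 -2.8134] t 29.7833 open 55.71310209413542
65 f -111 z 198 slope 36 
 230 f -34 z 262 slope 33 
 235 f -32 z 263 slope 44 
 240 f -31 z 265 slope 19 
 245 f -28 z 266 slope -50 
 250 f -23 z 259 slope -49 
 255 f -16 z 251 slope -51 
 260 f -8 z 242 slope -51 
 265 f 0 z 232 slope -50 
 270 f 10 z 219 slope -50 
 ball_1_center 0.61 [-0.1524  0.0512] 0.016125307179371773
ball_1_center 0.56 [0.0268 0.0779] 0.006628559890022978
[[339.  nan  55.  55.  55.  57.  56.]
 [339. 338.  27.  24.  28.  27.   8.]
 [339. 338.  28.  26.  36.  42.  38.]
 [339. 339.  28.  27.  36.  43.  40.]
 [340. 338.  30.  30.  29.  35.  36.]
 [340. 339.  27.  22.  24.   8.  10.]
 [339. 340.  29.   9.   9.   9.   9.]
 [339. 339.  24.   7.   9.   7.   8.]
 [  9.   7.  11.   9.   9.   9.   8.]
 [  6.   8.   9.   9.   9.   9.   7.]
 [  8.   8.  11.   9.   9.   8.   8.]
 [  7.   8.   8.   9.   7.   9.   6.]]
```

View pics/bay.png

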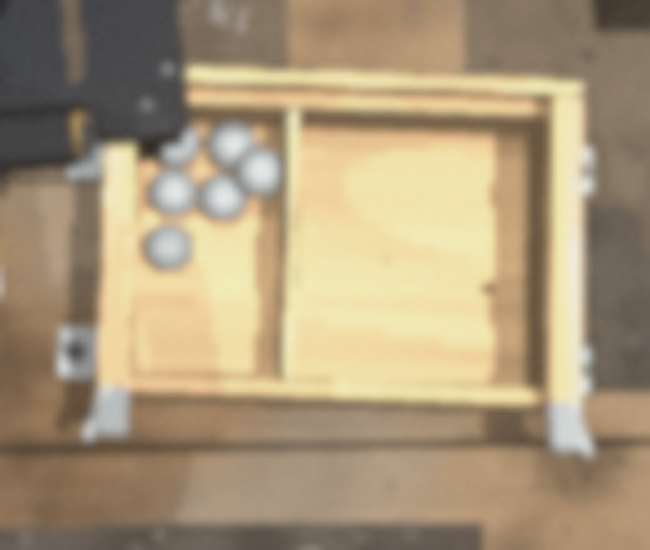

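Call:
send_rows(moves="50 0 20 0 0; 50 0 20 0 0; 50 0 20 0 0; 50 0 15 0 0; 50 0 6 0 0; 50 0 6 0 0; 50 0 6 0 0; 50 0 6 0 0; 50 0 2 0 0; 50 0 0 0 0; 50 0 0 0 0")

```text
time_s: 30.85
position: [0.5376, -0.1248, 0.0993]
tcp_rot: [[0.081, -0.001, 0.997], [-0.997, 0.0, 0.081], [-0.0, -1.0, -0.001]]
force: [-0.2, 0.4, -3.8]
opening: 0.633
```

```bash
python3 ct.py | tr '|' '\n' | sed -n '1,2p;35,100p'
```

```text
pos [ 0.5376 -0.1248  0.0993] F [-0.2157  0.3828 -3.7877] t 30.85 open 55.112963330929084
65 f -111 z 96 slope 41 
 230 f -34 z 161 slope 51 
 235 f -32 z 162 slope 33 
 240 f -30 z 164 slope 25 
 245 f -28 z 165 slope -51 
 250 f -23 z 158 slope -50 
 255 f -16 z 150 slope -50 
 260 f -8 z 141 slope -49 
 265 f 0 z 131 slope -51 
 270 f 11 z 118 slope -50
```

Call:
send_rows(moves="50 0 2.5 0 0; 50 0 2.5 0 0; 50 0 0 4 0; 50 0 0 4 0; 50 0 0 4 0; 50 0 0 4 0; 50 0 0 0 0; 50 0 0 0 0")

```text
time_s: 31.57
position: [0.556, -0.1242, 0.0989]
tcp_rot: [[0.081, 0.005, 0.997], [-0.997, -0.002, 0.081], [0.003, -1.0, 0.005]]
force: [-3.8, 1.2, 21.6]
opening: 0.642
```

```bash
python3 ct.py | tr '|' '\n' | sed -n '1,2p;35,100p'
```

```text
pos [ 0.556  -0.1242  0.0989] F [-3.7514  1.2432 21.6229] t 31.5667 open 55.87857750584915
80 f -104 z 85 slope 48 
 245 f -24 z 154 slope -43 
 250 f -19 z 149 slope -44 
 255 f -14 z 145 slope -41 
 260 f -8 z 140 slope -43 
 265 f -2 z 134 slope -43 
 270 f 5 z 128 slope -42
```

Call:
send_rows(moves="50 0 -0.3 4.5 0; 50 0 -0.3 4.5 0; 50 0 -0.3 4.5 0; 50 0 -0.3 4.5 0; 50 0 0 4.5 0; 50 0 0 4.5 0; 50 0 0.8 4 0; 50 0 1.1 4 0; 50 0 1.1 4 0; 50 0 1.1 4 0; 50 0 1.2 4 0; 50 0 0 0 0; 50 0 0 0 0")

```text
time_s: 32.7
position: [0.6059, -0.1204, 0.0944]
tcp_rot: [[0.08, 0.012, 0.997], [-0.997, -0.002, 0.08], [0.003, -1.0, 0.011]]
force: [2.5, 2.6, 11.6]
opening: 0.642
```

```bash
python3 ct.py | tr '|' '\n' | sed -n '1,2p;20,100p'
```

```text
pos [ 0.6059 -0.1204  0.0944] F [ 2.4945  2.5877 11.5848] t 32.7 open 55.849053460847216
20 f -135 z 88 slope 8 
 155 f -60 z 99 slope 66 
 160 f -58 z 104 slope 73 
 165 f -56 z 110 slope 69 
 170 f -54 z 116 slope 73 
 175 f -52 z 121 slope 71 
 180 f -50 z 126 slope 71 
 185 f -49 z 131 slope 71 
 190 f -47 z 135 slope 70 
 195 f -46 z 139 slope 71 
 200 f -44 z 143 slope 44 
 205 f -42 z 145 slope -18 
 210 f -40 z 144 slope -18 
 215 f -37 z 143 slope -23 
 220 f -34 z 142 slope -24 
 225 f -31 z 141 slope -17 
 230 f -27 z 140 slope -21 
 235 f -24 z 138 slope -23 
 240 f -21 z 137 slope -21 
 245 f -17 z 136 slope -17 
 250 f -14 z 135 slope -23 
 255 f -10 z 133 slope -18 
 260 f -6 z 132 slope -18 
 265 f -3 z 131 slope -24 
 270 f 2 z 129 slope -21
```

Call:
send_rows(moves="50 0 1.6 3.8 0; 50 0 1.6 3.8 0; 50 0 1.7 3.8 0; 50 0 1.7 3.8 0; 50 0 1.8 3.7 0; 50 0 2.2 3.4 0; 50 0 2.3 3.4 0; 50 0 2.3 3.4 0; 50 0 2.4 3.4 0; 50 0 2.4 3.4 0; 50 0 0 0 0; 50 0 0 0 0")

```text
time_s: 33.75
position: [0.6448, -0.1173, 0.0753]
tcp_rot: [[0.079, 0.018, 0.997], [-0.997, -0.003, 0.079], [0.004, -1.0, 0.018]]
force: [5.8, 3.6, 10.6]
opening: 0.642
```

```bash
python3 ct.py | tr '|' '\n' | sed -n '1,2p;20,100p'
```

```text
pos [ 0.6448 -0.1173  0.0753] F [ 5.7611  3.6206 10.6003] t 33.75 open 55.855194829786356
30 f -139 z 30 slope -1 
 120 f -80 z 52 slope -12 
 125 f -77 z 52 slope -43 
 160 f -49 z 26 slope 90 
 165 f -49 z 51 slope 91 
 170 f -49 z 70 slope 92 
 175 f -50 z 90 slope 90 
 180 f -50 z 103 slope 85 
 185 f -49 z 112 slope -8 
 190 f -46 z 112 slope 6 
 195 f -43 z 112 slope -8 
 200 f -41 z 112 slope 6 
 205 f -38 z 112 slope -1 
 210 f -35 z 112 slope 4 
 215 f -32 z 112 slope -6 
 220 f -29 z 112 slope 3 
 225 f -27 z 112 slope -2 
 230 f -24 z 112 slope -7 
 235 f -21 z 112 slope 3 
 240 f -18 z 112 slope 4 
 245 f -15 z 112 slope -7 
 250 f -12 z 112 slope -1 
 255 f -9 z 112 slope 0 
 260 f -6 z 112 slope -0 
 265 f -2 z 112 slope 7 
 270 f 0 z 112 slope -5
```

Call:
send_rows(moves="87 0 0 0 0; 87 0 0 0 0; 87 0 0 0 0; 87 0 0 0 0; 87 0 0 0 0; 87 0 -30 0 0; 87 0 -30 0 0; 87 0 -28 0 0; 60 0 0 -30 0; 30 0 0 -30 0; 0 0 0 -30 0; 0 0 0 -30 0; 0 0 0 0 0; 0 0 0 0 0; 0 0 0 0 0")

```text
time_s: 35.05
position: [0.5179, -0.1271, 0.1584]
tcp_rot: [[0.08, 0.002, 0.997], [-0.997, -0.001, 0.08], [0.001, -1.0, 0.002]]
force: [0.5, -0.0, -0.5]
opening: 0.556
```

```bash
python3 - <<'E'
from h import *
c,st=shot('wrist'); W=cloud(c,st); print(st['position'],st['force'],st['time_s']); cv2.imwrite('pics/w5.png',c['image'])
for o in ['spout_tab','dark_bushing']:
    for x in mark_of(c,o)[:2]:
        r,cc=np.round(x['pixel']).astype(int); print(o,x['p'],x['pixel'],W[r,cc])
m=(W[...,2]>.109)&(W[...,2]<.118)&(W[...,0]>.54)&(W[...,0]<.73)&(abs(W[...,1]+.12)<.05)
print(cv2.minAreaRect((W[m][:,:2]*1000).astype(np.float32)))
for x in np.arange(.505,.60,.006):
    m=(abs(W[...,0]-x)<.003)&(abs(W[...,1]+.126)<.005)&(W[...,2]<.12); print(round(x,3),np.round(np.nanmedian(np.r_[W[m][:,2]])*1000) if m.any() else None,end='; ')
E
```

```text
[ 0.5179 -0.1271  0.1584] [ 0.5304 -0.0377 -0.4874] 35.05
spout_tab 0.86 [203.0, 280.2] [ 0.5249 -0.1277  0.0873]
dark_bushing 0.46 [239.3, 169.7] [ 0.4551 -0.0073  0.0312]
((624.4716796875, -116.8304443359375), (101.73908233642578, 56.13637924194336), 4.327998638153076)
0.505 None; 0.511 81.0; 0.517 83.0; 0.523 86.0; 0.529 88.0; 0.535 91.0; 0.541 93.0; 0.547 96.0; 0.553 99.0; 0.559 100.0; 0.565 87.0; 0.571 78.0; 0.577 111.0; 0.583 111.0; 0.589 111.0; 0.595 111.0;
```

```bash
python3 go.py 0 25 .482,-.1285,.158,-85.6 .482,-.1285,.075,-85.6 .514,-.1265,.075,-85.6
```

```text
now [ 518.3421 -126.9122  158.1543] yaw -85.35398151098853 tilt -0.9999990131363413 open 35.888325939826125 F [-0.1198 -0.5241 -0.1736] t 35.2 j [-25.7656  26.3523  97.7248   0.0051  55.8425  59.5855]
2 rows: 0 -0.7 0.1 -18.2 0.1; 0 -0.6 0.1 -18.2 0.1
4 rows: 0 -0 20.7 0 0; 0 -0 20.8 0 0; 0 -0 20.7 0 0; 0 -0 20.8 0 0
2 rows: 0 0.2 -0 16.1 0; 0 0.3 -0 16 0
```

Call:
send_rows(moves="0 -0.7 0.1 -18.2 0.1; 0 -0.6 0.1 -18.2 0.1; 0 0 0 0 0; 0 0 0 0 0; 0 0 0 0 0; 0 0 20.7 0 0; 0 0 20.8 0 0; 0 0 20.7 0 0; 0 0 20.8 0 0; 0 0 0 5 0; 0 0.1 0 5 0; 0 0.1 0 5 0; 0 0 0 5 0; 0 0.1 0 5 0; 0 0 0 4 0; 0 0 0 3 0; 0 0 0 0 0")

```text
time_s: 36.62
position: [0.5136, -0.1262, 0.0755]
tcp_rot: [[0.077, 0.002, 0.997], [-0.997, -0.001, 0.077], [0.001, -1.0, 0.002]]
force: [1.1, -0.8, 0.3]
opening: 0.004
```

Call:
send_rows(moves="0 0 0 2 0; 0 0 0 2 0; 0 0 0 0 0; 0 0 0 0 0")

```text
time_s: 36.95
position: [0.5163, -0.1257, 0.0749]
tcp_rot: [[0.077, -0.0, 0.997], [-0.997, 0.0, 0.077], [-0.0, -1.0, -0.0]]
force: [-1.1, 0.5, -0.4]
opening: 0.012
```

```bash
cat > sp2.py <<'E'
from h import *
c,st=shot('wrist'); W=cloud(c,st); print(st['position'],st['force'],st['time_s'])
m=(W[...,2]>.109)&(W[...,2]<.118)&(W[...,0]>.54)&(W[...,0]<.73)&(abs(W[...,1]+.12)<.05)
if m.any(): print(cv2.minAreaRect((W[m][:,:2]*1000).astype(np.float32)))
for x in np.arange(.505,.60,.006):
    m=(abs(W[...,0]-x)<.003)&(abs(W[...,1]+.125)<.006)&(W[...,2]<.12); print(round(x,3),np.round(np.nanmedian(np.r_[W[m][:,2]])*1000) if m.any() else None,end='; ')
E
python3 sp2.py
```

```text
[ 0.5163 -0.1257  0.0749] [-1.1116  0.4596 -0.4471] 36.95
((610.5553588867188, -118.00190734863281), (74.15904235839844, 56.308349609375), 4.34422492980957)
0.505 None; 0.511 None; 0.517 84.0; 0.523 87.0; 0.529 105.0; 0.535 91.0; 0.541 94.0; 0.547 96.0; 0.553 99.0; 0.559 99.0; 0.565 87.0; 0.571 82.0; 0.577 111.0; 0.583 111.0; 0.589 111.0; 0.595 111.0;
```

```bash
python3 - <<'E'
from h import *
c,st=shot('wrist'); cv2.imwrite('pics/w6.png',np.hstack([cv2.resize(c['image'][130:330,180:380],(400,400))]))
c,st=shot('scene'); cv2.imwrite('pics/s6.png',np.hstack([cv2.imread('pics/w6.png'),cv2.resize(c['image'][180:280,170:270],(400,400))]))
E
```

```text
(no output)
```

View pics/s6.png

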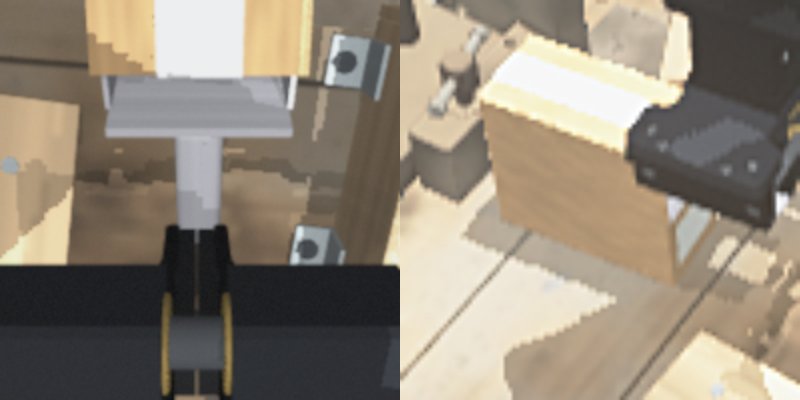

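Call:
send_rows(moves="0 0 0 3 0; 0 0 0 3 0; 0 0 0 3 0; 0 0 0 0 0; 0 0 0 0 0")

```text
time_s: 37.52
position: [0.5257, -0.125, 0.0749]
tcp_rot: [[0.077, 0.0, 0.997], [-0.997, -0.0, 0.077], [0.0, -1.0, 0.0]]
force: [0.0, 0.5, -0.1]
opening: 0.003
```

```bash
python3 sp2.py
```

```text
[ 0.5257 -0.125   0.0749] [ 0.0455  0.4563 -0.1016] 37.5167
((615.212890625, -117.69097137451172), (83.65424346923828, 56.31324005126953), 4.423259258270264)
0.505 None; 0.511 None; 0.517 None; 0.523 None; 0.529 89.0; 0.535 106.0; 0.541 94.0; 0.547 96.0; 0.553 99.0; 0.559 99.0; 0.565 88.0; 0.571 110.0; 0.577 111.0; 0.583 111.0; 0.589 111.0; 0.595 111.0;
```

Call:
send_rows(moves="0 0 0 -18 0; 0 0 0 -18 0; 40 0 5.6 0 0; 40 0 5.6 0 0; 40 0 0 0 0; 40 0 0 0 0; 40 0 0 0 0; 40 0 0 11 0; 40 0 0 12 0; 40 0 0 11 0; 40 0 0 0 0; 12 0 0 0 0; 12 0 0 0 0; 12 0 0 0 0; 12 0 0 0 0; 12 0 0 0 0")

```text
time_s: 38.9
position: [0.5229, -0.1251, 0.0638]
tcp_rot: [[0.077, -0.0, 0.997], [-0.997, 0.0, 0.077], [-0.0, -1.0, -0.0]]
force: [0.4, -0.6, 0.7]
opening: 0.185
```

Call:
send_rows(moves="12 0 -2.4 1.4 0; 12 0 -2.4 1.4 0; 12 0 -2.3 1.6 0; 12 0 -2.3 1.7 0; 12 0 -2.1 1.8 0; 12 0 -2.1 1.9 0; 12 0 -1.9 2 0; 12 0 -1.9 2.1 0; 12 0 -1.5 2 0; 12 0 0 0 0; 12 0 0 0 0")

```text
time_s: 39.82
position: [0.5393, -0.1239, 0.0828]
tcp_rot: [[0.077, 0.0, 0.997], [-0.997, -0.0, 0.077], [0.0, -1.0, 0.0]]
force: [-0.2, -0.9, -0.3]
opening: 0.139
```

```bash
python3 sp2.py
```

```text
[ 0.5393 -0.1239  0.0828] [-0.2404 -0.9033 -0.2727] 39.8167
((606.5635986328125, -117.94999694824219), (133.54931640625, 56.30766296386719), 4.001079082489014)
0.505 None; 0.511 None; 0.517 None; 0.523 100.0; 0.529 101.0; 0.535 101.0; 0.541 102.0; 0.547 102.0; 0.553 103.0; 0.559 103.0; 0.565 103.0; 0.571 106.0; 0.577 111.0; 0.583 111.0; 0.589 111.0; 0.595 111.0;
```

Call:
send_rows(moves="12 0 -1.8 2 0; 12 0 -1.5 1.6 0; 12 0 0 0 0; 30 0 0 0 0; 40 0 0 0 0; 40 0 0 0 0; 60 0 -25 0 0; 60 0 -25 0 0; 60 0 -25 0 0; 60 0 0 0 0; 60 0 0 0 0; 60 0 0 0 0")

```text
time_s: 40.87
position: [0.5421, -0.1233, 0.1604]
tcp_rot: [[0.077, -0.001, 0.997], [-0.997, 0.0, 0.077], [-0.001, -1.0, -0.001]]
force: [-0.1, 1.4, -0.2]
opening: 0.668
```

```bash
python3 sp2.py; python3 - <<'E'
from h import *
exec(open('b.py').read().split("rect('case rim'")[0].split("import *",1)[1])
rect('rib',(.32,.54,-.14,.08),.022,.05)
rect('barA',(.33,.40,-.298,-.17),.012,.03)
rect('barB',(.31,.38,-.42,-.298),.012,.03)
m=(W[...,2]>.045)&(W[...,2]<.08)&(W[...,0]>.44)&(W[...,0]<.60)&(W[...,1]<-.18)&(W[...,1]>-.41)
np.save('case.npy',W[m])
E
```

```text
[ 0.5421 -0.1233  0.1604] [-0.1337  1.4048 -0.2278] 40.8667
((633.1220092773438, -116.02081298828125), (121.0521011352539, 56.27035140991211), 4.111292839050293)
0.505 None; 0.511 None; 0.517 None; 0.523 100.0; 0.529 101.0; 0.535 101.0; 0.541 101.0; 0.547 102.0; 0.553 103.0; 0.559 103.0; 0.565 104.0; 0.571 105.0; 0.577 111.0; 0.583 111.0; 0.589 111.0; 0.595 111.0; rib 0 c 0.0 0.0 size 0.0 0.0 ang 0.0 z nan
barA 519 c 366.25579833984375 -241.35382080078125 size 24.01708221435547 99.8259506225586 ang 10.150720596313477 z 0.01629941083001929
barB 528 c 345.99993896484375 -351.2944030761719 size 24.096515655517578 100.68316650390625 ang 7.59031343460083 z 0.016443902720093106
  return _methods._mean(a, axis=axis, dtype=dtype,
  ret = ret.dtype.type(ret / rcount)
```

```bash
python3 - <<'E'
from h import *
W=np.load('case.npy'); C=np.array([.5215,-.296])
for deg in (-2.2,-2.7,-3.2):
    a=np.radians(deg); R=np.array([[np.cos(a),-np.sin(a)],[np.sin(a),np.cos(a)]]); L=(W[:,:2]-C)@R*1000
    s=L[(L[:,0]>52)&(W[:,2]>.064)]; lip=L[(abs(L[:,1])>80)&(abs(L[:,0])<50)&(W[:,2]>.064)]; d=L[(abs(L[:,1]-20)<9)&(abs(L[:,0])<50)&(W[:,2]>.046)&(W[:,2]<.052)]
    print(deg,'stop outer slope',np.polyfit(s[:,1],s[:,0],1),'max x',np.percentile(s[:,0],[2,98]),'lip+',np.percentile(lip[lip[:,1]>0][:,1],[2,98]),'lip-',np.percentile(lip[lip[:,1]<0][:,1],[2,98]),'div',np.percentile(d[:,1],[2,50,98]),np.polyfit(d[:,0],d[:,1],1))
E
python3 go.py 50 30 .3663,-.2414,.16,10.15; python3 rot.py 50 16 .3663,-.2414,.12,10.15
```

```text
-2.2 stop outer slope [ 0.0192 60.9247] max x [53.5439 64.4961] lip+ [87.1782 99.5153] lip- [-100.6037  -87.3151] div [17.6472 19.5429 21.6432] [-0.017  19.6293]
-2.7 stop outer slope [ 0.0121 60.8905] max x [53.8498 64.416 ] lip+ [86.9144 99.2135] lip- [-100.4283  -87.3816] div [17.788  19.5772 21.6101] [-0.0083 19.6272]
-3.2 stop outer slope [ 0.0067 60.8334] max x [53.3603 64.6403] lip+ [86.6388 99.1533] lip- [-100.5118  -87.3111] div [17.8956 19.6148 21.6057] [-0.0006 19.6424]
now [ 541.6632 -123.1535  159.6367] yaw -85.5811647914643 tilt -0.9999952470026854 open 59.219671453777224 F [-0.1623  0.1085  0.5786] t 40.9667 j [-24.3348  27.8641  94.3678  -0.0021  57.9447  61.2474]
14 rows: 50 7.5 -0 -13.1 -6.8; 50 5.8 -0.1 -14 -6.8; 50 4.2 0 -14.5 -6.8; 50 2.4 -0 -14.9 -6.8; 50 0.6 -0 -15.1 -6.8; 50 -1.2 -0.1 -15.1 -6.8; 50 -2.9 0 -14.8 -6.8; 50 -4.7 -0 -14.3 -6.8; 50 -6.3 -0 -13.8 -6.8; 50 -7.9 -0.1 -12.8 -6.8; 50 -9.4 0 -11.8 -6.8; 50 -10.8 -0 -10.7 -6.8; 50 -11.9 -0 -9.3 -6.8; 50 -12.9 -0.1 -7.8 -6.8
50 6.5 2.5 -11.5 -6; 50 5.3 2.5 -12.1 -6; 50 4 2.5 -12.6 -6; 50 2.7 2.5 -13 -6; 50 1.3 2.5 -13.2 -6; 50 -0.1 2.5 -13.2 -6; 50 -1.5 2.5 -13.1 -6; 50 -2.8 2.5 -12.9 -6; 50 -4.2 2.5 -12.5 -6; 50 -5.5 2.4 -12 -6; 50 -6.7 2.5 -11.4 -6; 50 -7.9 2.4 -10.6 -6; 50 -8.9 2.5 -9.8 -6; 50 -9.9 2.4 -8.8 -6; 50 -10.7 2.5 -7.7 -6; 50 -11.5 2.4 -6.5 -6
[ 366.326  -241.3808  120.0367] 10.418835208535697
```

Call:
send_rows(moves="50 6.5 2.5 -11.5 -6; 50 5.3 2.5 -12.1 -6; 50 4 2.5 -12.6 -6; 50 2.7 2.5 -13 -6; 50 1.3 2.5 -13.2 -6; 50 -0.1 2.5 -13.2 -6; 50 -1.5 2.5 -13.1 -6; 50 -2.8 2.5 -12.9 -6; 50 -4.2 2.5 -12.5 -6; 50 -5.5 2.4 -12 -6; 50 -6.7 2.5 -11.4 -6; 50 -7.9 2.4 -10.6 -6; 50 -8.9 2.5 -9.8 -6; 50 -9.9 2.4 -8.8 -6; 50 -10.7 2.5 -7.7 -6; 50 -11.5 2.4 -6.5 -6; 50 0 0 0 0; 50 0 0 0 0")

```text
time_s: 42.47
position: [0.3668, -0.2415, 0.1205]
tcp_rot: [[0.984, -0.001, -0.177], [0.177, 0.002, 0.984], [-0.001, -1.0, 0.002]]
force: [0.8, -0.7, 0.4]
opening: 0.578
```

```bash
python3 go.py 50 30 .3663,-.2414,.06,10.15 .3663,-.2414,.005,10.15
```

```text
now [ 366.7811 -241.5066  120.5426] yaw 10.18443331825694 tilt -0.9999971371593825 open 50.24975023932877 F [ 0.7765 -0.7239  0.3693] t 42.4667 j [-48.0152  23.8888 112.5052   0.0214  43.7423 -58.215 ]
3 rows: 50 -0.2 20.2 0.1 0; 50 -0.1 20.2 0 0; 50 -0.2 20.1 0.1 0
2 rows: 50 0 27.5 -0 0; 50 0 27.5 -0 0
```

Call:
send_rows(moves="50 -0.2 25 0.1 0; 50 -0.1 25 0 0; 50 -0.2 25 0.1 0; 50 0 25 0 0; 50 0 12 0 0; 50 0 0 0 0; 15 0 0 0 0; 15 0 0 0 0; 15 0 0 0 0; 15 0 0 0 0; 15 0 0 0 0; 15 0 0 0 0")

```text
time_s: 43.47
position: [0.3673, -0.2421, 0.01]
tcp_rot: [[0.984, 0.001, -0.181], [0.181, -0.001, 0.984], [0.001, -1.0, -0.001]]
force: [-0.0, 0.3, 0.6]
opening: 0.225
```

Call:
send_rows(moves="15 0 -20 0 0; 15 0 -30 0 0; 15 0 -30 0 0; 15 0 -30 0 0; 15 0 0 0 0; 15 0 0 0 0")

```text
time_s: 43.97
position: [0.3679, -0.2427, 0.1211]
tcp_rot: [[0.984, 0.003, -0.181], [0.181, -0.004, 0.984], [0.003, -1.0, -0.004]]
force: [0.3, 0.6, -0.4]
opening: 0.169
```

```bash
python3 - <<'E'
import numpy as np
C=np.array([.5213,-.2965]); a=np.radians(-3.2); R=np.array([[np.cos(a),-np.sin(a)],[np.sin(a),np.cos(a)]])
for p in [(0,-.054),(0,-.058),(0,-.014),(-.20,0),(-.15,0),(-.129,0),(.001,0)]: print(p,C+R@p)
E
python3 rot.py 15 13 .5183,-.3504,.12,86.8;  python3 ct.py | head -1
```

```text
(0, -0.054) [ 0.51828564 -0.3504158 ]
(0, -0.058) [ 0.51806235 -0.35440956]
(0, -0.014) [ 0.5205185  -0.31047817]
(-0.2, 0) [ 0.32161185 -0.2853357 ]
(-0.15, 0) [ 0.37153389 -0.28812677]
(-0.129, 0) [ 0.39250114 -0.28929903]
(0.001, 0) [ 0.52229844 -0.29655582]
15 9.9 0.1 -10.2 -5.9; 15 8.8 0.1 -11.2 -5.9; 15 7.6 0.1 -12 -5.9; 15 6.3 0.1 -12.8 -5.9; 15 4.9 0.1 -13.3 -5.9; 15 3.6 0.1 -13.8 -5.9; 15 2.1 0.1 -14.1 -5.9; 15 0.7 0.1 -14.2 -5.9; 15 -0.8 0.1 -14.2 -5.9; 15 -2.3 0.1 -14 -5.9; 15 -3.7 0 -13.8 -5.9; 15 -5.1 0.1 -13.3 -5.9; 15 -6.4 0 -12.7 -5.9
[ 518.3427 -350.4031  120.0227] 87.11902063744776
pos [ 0.3679 -0.2427  0.1211] F [ 0.2501  0.589  -0.3634] t 43.9667 open 14.741156208790297
```

```bash
python3 - <<'E'
from h import *
c,st=shot('wrist'); W=cloud(c,st); R=np.array(st['tcp_rot']); p=np.array(st['position']); T=(W-p)@R*1000
m=(abs(T[...,0])<45)&(abs(T[...,2])<25)&(T[...,1]>-70)&(T[...,1]<40)
q=T[m]; print(len(q))
for y in range(-70,40,5):
    k=(q[:,1]>=y)&(q[:,1]<y+5)
    if k.any(): print(y,k.sum(),q[k][:,0].min(),q[k][:,0].max(),q[k][:,2].min(),q[k][:,2].max())
T2=np.array(c['tool_from_camera']); print(T2)
cc,_=shot('top'); Wt=cloud(cc); mm=(Wt[...,0]>.33)&(Wt[...,0]<.40)&(Wt[...,1]>-.30)&(Wt[...,1]<-.17)&(Wt[...,2]>.01)&(Wt[...,2]<.03); print(mm.sum())
mm=(W[...,0]>.33)&(W[...,0]<.40)&(W[...,1]>-.30)&(W[...,1]<-.17)&(W[...,2]>.012)&(W[...,2]<.03); print(mm.sum(),cv2.minAreaRect((W[mm][:,:2]*1000).astype(np.float32)))
cv2.imwrite('pics/w7.png',c['image'])
E
```

```text
1782
-70 221 -15.896352805995352 16.044777577924755 -7.977890608824 12.936024978822767
-65 223 -16.894341425407774 16.844111042955397 -8.312230050434659 13.018314145174761
-60 222 -18.06838244390808 17.985533117715743 5.591206136677238 13.12606783569715
-55 207 -18.142176338923193 18.244220832457643 3.8765631405657555 12.835451130082818
-50 246 -17.27117454668505 17.364164687051098 -2.8834714732066176 12.926855615254798
-45 172 -16.45773892436024 16.41941023849341 -6.747191579287937 12.685989503489482
-40 170 -16.502022003520263 16.36653652622689 -0.6729384665224772 12.693153707798475
-35 125 -16.2688408854061 16.420120527129512 9.944451964334139 12.798749693306743
-30 157 -16.474028863568748 16.14654342887332 -7.98028314400977 12.710207187983727
-25 39 -15.835277005453104 15.778315310611937 2.4430749991289487 12.31655974258571
[[ 1.     -0.0004 -0.0006  0.0001]
 [-0.0004  0.3043 -0.9526 -0.186 ]
 [ 0.0006  0.9526  0.3043  0.085 ]
 [ 0.      0.      0.      1.    ]]
0
2260 ((365.5945739746094, -245.788818359375), (115.3804702758789, 50.77053451538086), 82.79462432861328)
```

View pics/w7.png

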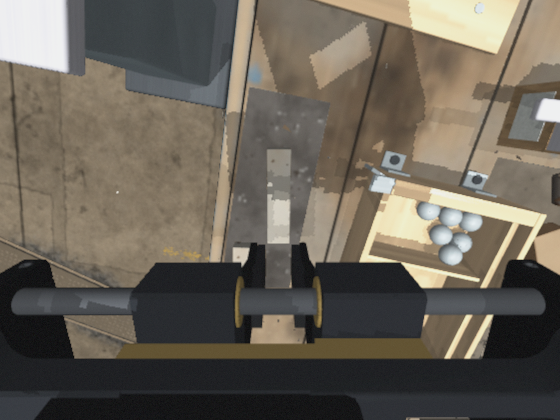

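```bash
python3 - <<'E'
from h import *
c,st=shot('wrist'); W=cloud(c,st); R=np.array(st['tcp_rot']); p=np.array(st['position']); T=(W-p)@R*1000
m=(abs(T[...,0])<120)&(abs(T[...,2])<90)&(T[...,1]>-180)&(T[...,1]<-15)
q=T[m]
for y in range(-180,-15,8):
    k=(q[:,1]>=y)&(q[:,1]<y+8)
    if k.any(): print(y,k.sum(),np.round([q[k][:,0].min(),q[k][:,0].max(),q[k][:,2].min(),q[k][:,2].max()]))
E
```

```text
-148 3182 [-51.  17.  24.  29.]
-140 20719 [-65.  66.  13.  30.]
-132 11779 [-68.  69.   5.  36.]
-124 14364 [-79.  80.  -8.  40.]
-116 14585 [-83.  84. -19.  40.]
-108 7047 [-87.  87. -29.  40.]
-100 2747 [-87.  87. -35.  39.]
-92 143 [-12.  12.  -5.  12.]
-84 109 [-12.  12. -10.   6.]
-76 420 [-16.  16. -10.  13.]
-68 375 [-17.  17.  -9.  13.]
-60 340 [-18.  18.   5.  13.]
-52 354 [-18.  18.  -3.  13.]
-44 296 [-16.  16.  -7.  13.]
-36 199 [-16.  16.  -8.  13.]
-28 141 [-16.  16.  -8.  13.]
```

Call:
send_rows(moves="50 -1.3 0 1.5 0; 50 0 25 0 0; 50 0 25 0 0; 50 0 25 0 0; 50 0 25 0 0; 50 0 20 0 0; 50 0 8 0 0; 50 0 4 0 0; 50 0 0 0 0; 50 0 0 0 0")

```text
time_s: 45.0
position: [0.3655, -0.2406, -0.0124]
tcp_rot: [[0.983, 0.0, -0.181], [0.181, -0.0, 0.983], [0.0, -1.0, -0.0]]
force: [-0.3, 0.2, 1.1]
opening: 0.575
```

Call:
send_rows(moves="50 0 3 0 0; 15 0 0 0 0; 15 0 0 0 0; 15 0 0 0 0; 15 0 0 0 0; 15 0 0 0 0; 15 0 0 0 0; 15 0 0 0 0")

```text
time_s: 45.67
position: [0.3659, -0.2408, -0.0153]
tcp_rot: [[0.984, 0.001, -0.181], [0.181, -0.001, 0.984], [0.001, -1.0, -0.001]]
force: [1.2, 0.8, 4.9]
opening: 0.274
```

Call:
send_rows(moves="15 0 -10 0 0; 15 0 -25 0 0; 15 0 -25 0 0; 15 0 -25 0 0; 15 0 -25 0 0; 15 0 -10 0 0; 15 0 0 0 0; 15 0 0 0 0")

```text
time_s: 46.33
position: [0.3651, -0.2403, 0.1043]
tcp_rot: [[0.983, -0.0, -0.181], [0.181, -0.0, 0.983], [-0.0, -1.0, -0.0]]
force: [1.5, 0.7, -3.5]
opening: 0.269
```

```bash
python3 go.py 15 99 .366,-.24,.105,10; python3 rot.py 15 16 .5183,-.3504,.105,86.8
```

```text
now [ 365.0967 -240.2768  104.3179] yaw 10.427735547609057 tilt -0.9999999924070772 open 23.38153496876604 F [ 1.5117  0.7235 -3.5363] t 46.3333 j [-48.0564  25.5679 113.7233  -0.0108  40.7089 -58.4759]
1 rows: 15 0.9 -0.7 0.1 0.4
15 8.2 -0 -8.5 -4.8; 15 7.4 -0 -9.2 -4.8; 15 6.6 -0 -9.7 -4.8; 15 5.8 -0.1 -10.3 -4.8; 15 4.9 -0 -10.7 -4.8; 15 4 -0.1 -11.1 -4.8; 15 3.1 -0 -11.4 -4.8; 15 2.1 -0.1 -11.6 -4.8; 15 1.1 -0 -11.7 -4.8; 15 0.1 -0.1 -11.8 -4.8; 15 -0.8 -0 -11.8 -4.8; 15 -1.8 -0.1 -11.6 -4.8; 15 -2.8 -0 -11.5 -4.8; 15 -3.7 -0.1 -11.2 -4.8; 15 -4.7 -0 -10.8 -4.8; 15 -5.6 -0.1 -10.4 -4.8
[ 518.2855 -350.4269  105.0179] 87.22773554760903
```

Call:
send_rows(moves="15 8.2 0 -8.5 -4.8; 15 7.4 0 -9.2 -4.8; 15 6.6 0 -9.7 -4.8; 15 5.8 0 -10.3 -4.8; 15 4.9 0 -10.7 -4.8; 15 4 0 -11.1 -4.8; 15 3.1 0 -11.4 -4.8; 15 2.1 0 -11.6 -4.8; 15 1.1 0 -11.7 -4.8; 15 0.1 0 -11.8 -4.8; 15 -0.8 0 -11.8 -4.8; 15 -1.8 0 -11.6 -4.8; 15 -2.8 0 -11.5 -4.8; 15 -3.7 0 -11.2 -4.8; 15 -4.7 0 -10.8 -4.8; 15 -5.6 0 -10.4 -4.4; 15 0 0 0 0; 15 0 0 0 0; 15 0 0 0 0")

```text
time_s: 47.92
position: [0.5169, -0.3492, 0.1024]
tcp_rot: [[0.057, -0.004, -0.998], [0.998, 0.003, 0.057], [0.003, -1.0, 0.004]]
force: [-0.6, -0.1, -3.8]
opening: 0.272
```

```bash
python3 go.py 15 20 .5183,-.3504,.02,86.8 .5183,-.3504,-.008,86.8; python3 - <<'E'
from h import *
c,st=shot('wrist'); W=cloud(c,st)
C=np.array([.5213,-.2965]); a=np.radians(-3.2); R=np.array([[np.cos(a),-np.sin(a)],[np.sin(a),np.cos(a)]]); L=(W[...,:2]-C)@R*1000
cv2.imwrite('pics/w8.png',c['image'])
for x in (-62,-50,-40,-30):
  print(x,end=': ')
  for y in range(-106,110,4):
    k=(abs(L[...,0]-x)<5)&(abs(L[...,1]-y)<2)&(W[...,2]<.09); 
    if k.any(): print(y,int(np.nanmedian(W[k][:,2])*1000),end='; ')
  print()
E
```

```text
now [ 516.9032 -349.1632  102.4468] yaw 86.72537851710288 tilt -0.9999875791604919 open 23.65905259644698 F [-0.5548 -0.1477 -3.8087] t 47.9167 j [ -44.2871   36.9481   86.8511   -0.0039   56.4863 -131.0107]
5 rows: 15 -0.2 16.5 -0.3 -0; 15 -0.3 16.5 -0.3 -0; 15 -0.2 16.5 -0.3 -0; 15 -0.2 16.5 -0.3 -0; 15 -0.3 16.4 -0.3 -0
2 rows: 15 0 14 0 -0; 15 0 14 0 -0
-62: -98 68; -94 68; -90 68; -86 53; -82 52; -78 52; -74 52; -70 53; -66 52; -62 52; -58 52; -54 52; -50 52; -46 52; -42 52; -38 52; -34 52; -30 52; -26 52; -22 29; -18 7; -14 7; -10 6; -6 52; -2 6; 2 5; 6 6; 10 7; 14 29; 18 34; 22 49; 26 52; 30 53; 34 53; 38 52; 42 28; 46 5; 50 5; 54 5; 58 6; 62 6; 66 5; 70 5; 74 5; 78 5; 82 5; 86 6; 90 47; 94 67; 98 68; 102 67; 
-50: -98 68; -94 68; -90 68; -86 41; -82 5; -78 5; -74 5; -70 5; -66 5; -62 5; -58 5; -54 5; -50 5; -46 5; -42 5; -38 5; -34 5; -30 5; -26 5; -22 5; -18 5; -14 5; -10 5; -6 5; -2 5; 2 5; 6 5; 10 5; 14 5; 18 25; 22 49; 38 5; 42 5; 46 5; 50 5; 54 5; 58 5; 62 5; 66 5; 70 5; 74 5; 78 4; 82 5; 86 5; 90 40; 94 67; 98 68; 102 68; 
-40: -98 68; -94 68; -90 68; -86 43; -82 5; -78 5; -74 5; -70 5; -66 5; -62 5; -58 5; -54 5; -50 5; -46 5; -42 5; -38 5; -34 5; -30 5; -26 5; -22 5; -18 5; -14 5; -10 5; -6 5; -2 5; 2 5; 6 5; 10 5; 14 5; 18 26; 22 49; 38 5; 42 5; 46 5; 50 5; 54 5; 58 5; 62 5; 66 5; 70 5; 74 5; 78 5; 82 5; 86 5; 90 40; 94 67; 98 68; 102 68; 
-30: -98 68; -94 68; -90 68; -86 42; -82 5; -78 5; -74 5; -70 5; -66 5; -62 5; -58 5; -54 5; -50 5; -46 5; -42 5; -38 5; -34 5; -30 5; -26 5; -22 5; -18 5; -14 4; -10 5; -6 5; -2 5; 2 5; 6 5; 10 5; 14 5; 18 23; 22 49; 38 5; 42 5; 46 5; 50 5; 54 5; 58 5; 62 5; 66 5; 70 5; 74 5; 78 5; 82 5; 86 5; 90 41; 94 67; 98 68; 102 68;
```

Call:
send_rows(moves="15 -1.2 16.5 -0.3 0; 15 -1.2 16.5 -0.3 0; 15 -1.2 16.5 -0.3 0; 15 -0.9 16.5 -0.3 0; 15 -0.5 16.4 -0.3 0; 15 0 14 0 0; 15 0 10 0 0; 15 0 5 0 0; 15 0 0 0 0; 15 0 0 0 0")

```text
time_s: 48.8
position: [0.5192, -0.3547, -0.0072]
tcp_rot: [[0.056, -0.001, -0.998], [0.998, 0.002, 0.056], [0.002, -1.0, 0.002]]
force: [-0.8, 2.1, -3.0]
opening: 0.276
```

Call:
send_rows(moves="30 0 0 0 0; 30 0 0 0 0; 30 0 0 0 0; 30 0 0 0 0; 30 0 -10 0 0; 30 0 -25 0 0; 30 0 -30 0 0; 30 0 -30 0 0; 30 0 -25 0 0; 30 0 0 0 0")

```text
time_s: 49.63
position: [0.5242, -0.3606, 0.1215]
tcp_rot: [[0.055, 0.012, -0.998], [0.998, -0.013, 0.055], [-0.012, -1.0, -0.013]]
force: [0.4, -0.6, 1.6]
opening: 0.342
```

```bash
python3 go.py 50 99 .51,-.35,.11,86.8; python3 rot.py 50 17 .346,-.3512,.11,7.6
```

```text
now [ 524.1896 -360.6046  121.5476] yaw 86.8253285833817 tilt -0.9998425965112235 open 29.71399075602578 F [ 0.4415 -0.5999  1.6358] t 49.6333 j [ -44.5506   35.8645   85.2841   -0.0492   57.8357 -131.3546]
1 rows: 50 9.8 11.5 14.8 0
50 -0 0.7 10.5 4.7; 50 -0.9 0.7 10.5 4.7; 50 -1.7 0.7 10.3 4.7; 50 -2.6 0.7 10.2 4.7; 50 -3.4 0.7 9.9 4.7; 50 -4.2 0.7 9.6 4.7; 50 -5 0.7 9.2 4.7; 50 -5.7 0.7 8.8 4.7; 50 -6.4 0.7 8.3 4.7; 50 -7.1 0.7 7.7 4.7; 50 -7.7 0.6 7.1 4.7; 50 -8.3 0.7 6.5 4.7; 50 -8.8 0.6 5.8 4.7; 50 -9.2 0.7 5.1 4.7; 50 -9.6 0.6 4.3 4.7; 50 -9.9 0.7 3.5 4.7; 50 -10.2 0.6 2.6 4.7
[ 345.9568 -351.2129  110.0476] 6.925328583381677
```

Call:
send_rows(moves="50 0 0.7 10.5 4.7; 50 -0.9 0.7 10.5 4.7; 50 -1.7 0.7 10.3 4.7; 50 -2.6 0.7 10.2 4.7; 50 -3.4 0.7 9.9 4.7; 50 -4.2 0.7 9.6 4.7; 50 -5 0.7 9.2 4.7; 50 -5.7 0.7 8.8 4.7; 50 -6.4 0.7 8.3 4.7; 50 -7.1 0.7 7.7 4.7; 50 -7.7 0.6 7.1 4.7; 50 -8.3 0.7 6.5 4.7; 50 -8.8 0.6 5.8 4.7; 50 -9.2 0.7 5.1 4.7; 50 -9.6 0.6 4.3 4.7; 50 -9.9 0.7 3.5 4.7; 50 -10.2 0.6 2.6 4.1; 50 0 0 0 0; 50 0 0 0 0; 50 0 0 0 0")

```text
time_s: 51.3
position: [0.3424, -0.3476, 0.1022]
tcp_rot: [[0.991, 0.002, -0.132], [0.132, -0.003, 0.991], [0.001, -1.0, -0.003]]
force: [0.4, 0.9, 0.1]
opening: 0.577
```

```bash
python3 - <<'E'
from h import *
c,st=shot('wrist'); W=cloud(c,st)
m=(W[...,0]>.31)&(W[...,0]<.39)&(W[...,1]>-.42)&(W[...,1]<-.33)&(W[...,2]>.012)&(W[...,2]<.03)
p=(W[m][:,:2]*1000).astype(np.float32); print('wrist partial bar B',len(p),cv2.minAreaRect(p))
c,st=shot('top'); W=cloud(c); C=np.array([.5213,-.2965]); a=np.radians(-3.2); R=np.array([[np.cos(a),-np.sin(a)],[np.sin(a),np.cos(a)]]); L=(W[...,:2]-C)@R
m=(abs(L[...,0])<.058)&(L[...,1]>-.087)&(L[...,1]<.016)&(W[...,2]>.016)&(W[...,2]<.03)
p=(L[m]*1000).astype(np.float32); print('bar A in case',len(p),cv2.minAreaRect(p), np.percentile(W[m][:,2],[5,95]))
x=W[(W[...,0]>.32)&(W[...,0]<.54)&(W[...,1]>-.14)&(W[...,1]<.08)&(W[...,2]>.022)&(W[...,2]<.05)]
print('rib',len(x),cv2.minAreaRect((x[:,:2]*1000).astype(np.float32)))
E
python3 go.py 50 99 .346,-.3512,.05,7.6 .346,-.3512,-.0155,7.6
```

```text
wrist partial bar B 1601 ((348.87530517578125, -363.64837646484375), (23.41107940673828, 70.6181869506836), 7.133236885070801)
bar A in case 576 ((1.6916885375976562, -35.069602966308594), (103.76314544677734, 99.97321319580078), 0.31741172075271606) [0.0176 0.0256]
rib 262 ((450.3017578125, -4.185341835021973), (14.318367958068848, 77.94194030761719), 86.16180419921875)
now [ 342.3825 -347.1134  101.8681] yaw 7.600546911500731 tilt -0.9999980779591594 open 50.1655249171291 F [-0.0463 -0.7806 -0.052 ] t 51.4 j [-58.5523  28.5989 106.983   -0.001   44.3057 -66.152 ]
1 rows: 50 3 51.9 -4.5 0
1 rows: 50 0 65.5 -0 0
```

Call:
send_rows(moves="50 3 26 -4.5 0; 50 0 26 0 0; 50 0 30 0 0; 50 0 20 0 0; 50 0 10 0 0; 50 0 5.4 0 0; 50 0 0 0 0; 15 0 0 0 0; 15 0 0 0 0; 15 0 0 0 0; 15 0 0 0 0; 15 0 0 0 0; 15 0 0 0 0; 15 0 0 0 0")

```text
time_s: 52.57
position: [0.3457, -0.3511, -0.0152]
tcp_rot: [[0.991, 0.001, -0.131], [0.131, -0.002, 0.991], [0.001, -1.0, -0.002]]
force: [2.3, 1.3, 6.4]
opening: 0.271
```

Call:
send_rows(moves="15 0 -10 0 0; 15 0 -25 0 0; 15 0 -25 0 0; 15 0 -25 0 0; 15 0 -25 0 0; 15 0 -10 0 0; 15 0 0 0 0; 15 0 0 0 0; 15 0 0 0 0")

```text
time_s: 53.32
position: [0.3444, -0.3494, 0.1033]
tcp_rot: [[0.991, -0.001, -0.131], [0.131, 0.002, 0.991], [-0.001, -1.0, 0.002]]
force: [0.2, 0.9, -2.3]
opening: 0.27
```

```bash
python3 rot.py 15 16 .5205,-.3100,.105,86.8; python3 - <<'E'
from h import *
c,st=shot('top'); W=cloud(c); C=np.array([.5213,-.2965]); a=np.radians(-3.2); R=np.array([[np.cos(a),-np.sin(a)],[np.sin(a),np.cos(a)]]); L=(W[...,:2]-C)@R*1000
for x in (-45,-30,0,30,45):
  print(x,end=': ')
  for y in range(-92,24,4):
    k=(abs(L[...,0]-x)<7)&(abs(L[...,1]-y)<2)
    if k.any(): print(y,int(np.nanmedian(W[k][:,2])*1000),end='; ')
  print()
cv2.imwrite('pics/t9.png',cv2.resize(c['image'][160:310,240:390],(600,600)))
E
```

```text
15 11.2 -0.1 1 -5; 15 11.3 -0.1 0 -5; 15 11.2 -0.1 -1 -5; 15 11.1 -0.1 -1.9 -5; 15 10.9 -0.1 -2.9 -5; 15 10.6 -0.1 -3.8 -5; 15 10.2 -0.1 -4.8 -5; 15 9.8 -0.1 -5.6 -5; 15 9.3 -0.1 -6.5 -5; 15 8.6 -0.1 -7.2 -5; 15 8 -0.1 -8 -5; 15 7.3 -0.1 -8.6 -5; 15 6.5 -0.1 -9.2 -5; 15 5.6 -0.1 -9.8 -5; 15 4.8 -0.2 -10.2 -5; 15 3.8 -0.1 -10.7 -5
[ 520.5367 -310.0531  104.9584] 87.52376525618364
-45: -92 68; -88 37; -84 5; -80 4; -76 6; -72 19; -68 19; -64 21; -60 20; -56 21; -52 21; -48 17; -44 5; -40 4; -36 6; -32 5; -28 5; -24 6; -20 5; -16 5; -12 4; -8 5; -4 5; 0 5; 4 6; 8 6; 12 5; 20 46; 
-30: -92 68; -88 37; -84 4; -80 5; -76 6; -72 20; -68 21; -64 22; -60 21; -56 21; -52 21; -48 16; -44 5; -40 4; -36 5; -32 5; -28 5; -24 4; -20 5; -16 4; -12 5; -8 6; -4 6; 0 4; 4 5; 8 6; 12 6; 20 47; 
0: -92 68; -88 40; -84 6; -80 5; -76 5; -72 19; -68 23; -64 22; -60 22; -56 22; -52 21; -48 14; -44 6; -40 5; -36 5; -32 5; -28 5; -24 6; -20 5; -16 4; -12 5; -8 5; -4 5; 0 6; 4 4; 8 5; 12 4; 16 4; 20 48; 
30: -92 68; -88 41; -84 5; -80 4; -76 5; -68 21; -64 21; -60 21; -56 21; -52 22; -48 20; -44 4; -40 4; -36 5; -32 4; -28 5; -24 5; -20 5; -16 4; -12 5; -8 5; -4 4; 0 4; 4 4; 8 5; 12 5; 20 50; 
45: -92 68; -88 38; -84 5; -80 6; -76 5; -72 8; -68 22; -64 22; -60 22; -56 20; -52 20; -48 19; -44 5; -40 5; -36 5; -32 5; -28 6; -24 4; -20 4; -16 4; -12 5; -8 5; -4 5; 0 5; 4 5; 8 4; 12 5; 20 49;
```

Call:
send_rows(moves="15 11.2 0 1 -5; 15 11.3 0 0 -5; 15 11.2 0 -1 -5; 15 11.1 0 -1.9 -5; 15 10.9 0 -2.9 -5; 15 10.6 0 -3.8 -5; 15 10.2 0 -4.8 -5; 15 9.8 0 -5.6 -5; 15 9.3 0 -6.5 -5; 15 8.6 0 -7.2 -5; 15 8 0 -8 -5; 15 7.3 0 -8.6 -5; 15 6.5 0 -9.2 -5; 15 5.6 0 -9.8 -5; 15 4.8 0 -10.2 -5; 15 3.8 0 -10.7 -4.2; 15 0 0 0 0; 15 0 0 0 0; 15 0 0 0 0")

```text
time_s: 54.95
position: [0.5199, -0.3105, 0.1028]
tcp_rot: [[0.059, -0.003, -0.998], [0.998, 0.002, 0.059], [0.002, -1.0, 0.003]]
force: [-1.2, -0.2, -2.8]
opening: 0.269
```

```bash
python3 go.py 15 20 .5205,-.3105,.02,86.8 .5205,-.3105,-.009,86.8
```

```text
now [ 519.9293 -310.4619  102.771 ] yaw 86.63491433186208 tilt -0.9999940811449618 open 23.37880065649097 F [-1.2165 -0.1748 -2.8186] t 54.95 j [ -41.3932   35.7141   89.6811   -0.0247   54.8008 -128.0141]
5 rows: 15 -0 16.6 -0.1 -0; 15 -0 16.5 -0.1 -0; 15 -0 16.6 -0.1 -0; 15 -0 16.5 -0.2 -0; 15 -0 16.6 -0.1 -0
2 rows: 15 -0 14.5 0 -0.1; 15 -0 14.5 0 -0.1
```

Call:
send_rows(moves="15 0 16.6 -0.1 0; 15 0 16.6 -0.1 0; 15 0 16.6 -0.1 0; 15 0 16.6 -0.2 0; 15 0 16.5 -0.1 0; 15 0 14 0 0; 15 0 10 0 0; 15 0 5 0 0; 15 0 0 0 0; 30 0 0 0 0; 30 0 0 0 0; 30 0 0 0 0; 30 0 0 0 0; 30 0 -10 0 0; 30 0 -25 0 0; 30 0 -30 0 0; 30 0 -30 0 0; 30 0 -15 0 0; 30 0 0 0 0; 30 0 0 0 0")

```text
time_s: 56.62
position: [0.5225, -0.3116, 0.104]
tcp_rot: [[0.057, 0.003, -0.998], [0.998, -0.002, 0.057], [-0.002, -1.0, -0.003]]
force: [-0.9, 0.4, -0.1]
opening: 0.341
```

```bash
python3 rot.py 40 16 .450,-.0045,.11,86.2
```

```text
40 18.9 -0.4 5.6 0; 40 18.9 -0.4 5.6 0; 40 18.9 -0.4 5.6 0; 40 18.9 -0.4 5.6 0; 40 18.9 -0.4 5.6 0; 40 18.9 -0.4 5.6 0; 40 18.9 -0.4 5.6 0; 40 18.9 -0.4 5.6 0; 40 18.9 -0.4 5.6 0; 40 18.9 -0.3 5.7 0; 40 18.9 -0.4 5.6 0; 40 18.9 -0.3 5.7 0; 40 18.9 -0.4 5.6 0; 40 18.9 -0.3 5.7 0; 40 18.9 -0.4 5.6 0; 40 19 -0.3 5.7 0
[449.9527  -4.4696 109.9602] 86.72922626148211
```

Call:
send_rows(moves="40 18.9 -0.4 5.6 0; 40 18.9 -0.4 5.6 0; 40 18.9 -0.4 5.6 0; 40 18.9 -0.4 5.6 0; 40 18.9 -0.4 5.6 0; 40 18.9 -0.4 5.6 0; 40 18.9 -0.4 5.6 0; 40 18.9 -0.4 5.6 0; 40 18.9 -0.4 5.6 0; 40 18.9 -0.3 5.7 0; 40 18.9 -0.4 5.6 0; 40 18.9 -0.3 5.7 0; 40 18.9 -0.4 5.6 0; 40 18.9 -0.3 5.7 0; 40 18.9 -0.4 5.6 0; 40 19 -0.3 5.7 0.4; 40 0 0 0 0; 40 0 0 0 0; 40 0 0 0 0")

```text
time_s: 58.2
position: [0.4493, -0.0043, 0.1076]
tcp_rot: [[0.064, -0.001, -0.998], [0.998, -0.0, 0.064], [-0.0, -1.0, 0.001]]
force: [0.6, 0.5, -0.9]
opening: 0.454
```

```bash
python3 - <<'E'
from h import *
c,st=shot('wrist'); W=cloud(c,st); R=np.array(st['tcp_rot']); p=np.array(st['position']); T=(W-p)@R*1000
k=(W[...,2]>.024)&(W[...,2]<.045)&(W[...,0]>.36)&(W[...,0]<.54)&(abs(W[...,1])<.06)
print('rib wrist',k.sum(),cv2.minAreaRect((W[k][:,:2]*1000).astype(np.float32)),np.nanmedian(W[k][:,2]))
c,st=shot('top'); W=cloud(c); C=np.array([.5213,-.2965]); a=np.radians(-3.2); Rc=np.array([[np.cos(a),-np.sin(a)],[np.sin(a),np.cos(a)]]); L=(W[...,:2]-C)@Rc*1000
for x in (-45,0,45):
  print(x,end=': ')
  for y in range(-92,24,4):
    k=(abs(L[...,0]-x)<7)&(abs(L[...,1]-y)<2)
    if k.any(): print(y,int(np.nanmedian(W[k][:,2])*1000),end='; ')
  print()
for y in (-60,-14):
  k=(abs(L[...,1]-y)<6)&(W[...,2]>.015)&(W[...,2]<.035)&(abs(L[...,0])<57); print('bar x',np.percentile(L[k][:,0],[1,99]))
E
python3 go.py 40 25 .450,-.0045,.05,86.2 .450,-.0045,-.010,86.2
```

```text
rib wrist 1240 ((450.15753173828125, -2.0610857009887695), (13.88897705078125, 79.3897476196289), 86.04600524902344) 0.0320354392780004
-45: -92 68; -88 38; -84 5; -80 5; -76 6; -72 19; -68 21; -64 20; -60 20; -56 20; -52 21; -48 17; -44 6; -40 5; -36 6; -32 5; -28 19; -24 20; -20 21; -16 20; -12 21; -8 21; -4 13; 0 6; 4 5; 8 6; 12 5; 20 47; 
0: -92 68; -88 41; -84 5; -80 5; -76 5; -72 20; -68 21; -64 21; -60 22; -56 21; -52 21; -48 17; -44 5; -40 6; -36 5; -32 5; -28 20; -24 21; -20 21; -16 21; -12 22; -8 21; -4 20; 0 5; 4 5; 8 6; 12 4; 16 5; 20 49; 
45: -92 68; -88 41; -84 4; -80 5; -76 5; -72 6; -68 21; -64 22; -60 20; -56 21; -52 21; -48 19; -44 4; -40 5; -36 5; -32 5; -28 22; -24 22; -20 21; -16 21; -12 21; -8 20; -4 9; 0 5; 4 5; 8 4; 12 6; 16 48; 20 50; 
bar x [-49.656   53.3169]
bar x [-49.8685  53.1365]
now [449.7478  -4.8382 107.8457] yaw 86.27160254853234 tilt -0.9999999836100033 open 40.15454598003087 F [0.2699 0.3528 0.4496] t 58.3 j [ -14.8964   25.8698  111.8186   -0.0149   42.3091 -101.157 ]
3 rows: 40 0.1 19.3 -0.1 0; 40 0.1 19.3 -0.1 0; 40 0.2 19.2 -0 0
3 rows: 40 -0 20 -0 0; 40 -0 20 -0 0; 40 -0 20 -0 0
```

Call:
send_rows(moves="40 1.5 20 0 0; 40 0 25 0 0; 40 0 25 0 0; 40 0 25 0 0; 40 0 15 0 0; 40 0 8 0 0; 40 0 0 0 0; 5 0 0 0 0; 5 0 0 0 0; 5 0 0 0 0; 5 0 0 0 0; 5 0 0 0 0; 5 0 0 0 0; 5 0 0 0 0")

```text
time_s: 59.47
position: [0.45, -0.0026, -0.0091]
tcp_rot: [[0.064, 0.002, -0.998], [0.998, -0.0, 0.064], [-0.0, -1.0, -0.002]]
force: [-1.4, 0.3, 6.2]
opening: 0.157
```

Call:
send_rows(moves="5 0 -5 0 0; 5 0 -10 0 0; 5 0 -15 0 0; 5 0 -20 0 0; 5 0 -20 0 0; 5 0 -20 0 0; 5 0 -20 0 0; 5 0 -20 0 0; 5 0 0 0 0; 5 0 0 0 0; 5 0 0 0 0")

```text
time_s: 60.38
position: [0.4486, -0.0023, 0.1196]
tcp_rot: [[0.064, -0.001, -0.998], [0.998, 0.0, 0.064], [0.0, -1.0, 0.001]]
force: [-0.3, 0.9, -2.4]
opening: 0.156
```

```bash
python3 rot.py 5 24 .345,-.287,.12,-3.2; python3 ct.py | head -1
```

```text
5 -12.1 -0 3.5 3.7; 5 -12.3 -0 2.8 3.7; 5 -12.5 -0 2 3.7; 5 -12.6 -0 1.1 3.7; 5 -12.6 -0 0.3 3.7; 5 -12.6 -0 -0.5 3.7; 5 -12.6 -0 -1.3 3.7; 5 -12.4 -0 -2.1 3.7; 5 -12.3 -0 -2.9 3.7; 5 -12.1 -0 -3.7 3.7; 5 -11.8 -0 -4.5 3.7; 5 -11.5 -0 -5.2 3.7; 5 -11.1 -0 -5.9 3.7; 5 -10.7 -0 -6.6 3.7; 5 -10.3 -0 -7.3 3.7; 5 -9.8 -0 -8 3.7; 5 -9.3 -0 -8.6 3.7; 5 -8.7 -0.1 -9.2 3.7; 5 -8.1 -0 -9.7 3.7; 5 -7.4 -0.1 -10.2 3.7
5 -6.7 -0 -10.7 3.7; 5 -6 -0.1 -11.1 3.7; 5 -5.3 -0 -11.4 3.7; 5 -4.6 -0.1 -11.8 3.7
[ 345.0378 -287.0171  120.0122] -2.4758371711282576
pos [ 0.4486 -0.0023  0.1196] F [-0.3298  0.9071 -2.3803] t 60.3833 open 13.542651948088817
```

Call:
send_rows(moves="5 -12.1 0 3.5 3.7; 5 -12.3 0 2.8 3.7; 5 -12.5 0 2 3.7; 5 -12.6 0 1.1 3.7; 5 -12.6 0 0.3 3.7; 5 -12.6 0 -0.5 3.7; 5 -12.6 0 -1.3 3.7; 5 -12.4 0 -2.1 3.7; 5 -12.3 0 -2.9 3.7; 5 -12.1 0 -3.7 3.7; 5 -11.8 0 -4.5 3.7; 5 -11.5 0 -5.2 3.7; 5 -11.1 0 -5.9 3.7; 5 -10.7 0 -6.6 3.7; 5 -10.3 0 -7.3 3.7; 5 -9.8 0 -8 3.7; 5 -9.3 0 -8.6 3.7; 5 -8.7 0 -9.2 3.7; 5 -8.1 0 -9.7 3.7; 5 -7.4 0 -10.2 3.7")

```text
time_s: 62.1
position: [0.362, -0.2395, 0.1188]
tcp_rot: [[0.978, -0.002, -0.21], [0.21, 0.003, 0.978], [-0.002, -1.0, 0.003]]
force: [-0.6, -0.4, -1.3]
opening: 0.155
```

Call:
send_rows(moves="5 -6.7 0 -10.7 3.7; 5 -6 0 -11.1 3.7; 5 -5.3 0 -11.4 3.7; 5 -4.6 0 -11.8 4.4; 5 0 0 0 0; 5 0 0 0 0; 5 0 0 0 0; 5 0 0 0 0")

```text
time_s: 62.77
position: [0.3456, -0.286, 0.1196]
tcp_rot: [[0.999, -0.001, 0.054], [-0.054, 0.002, 0.999], [-0.001, -1.0, 0.002]]
force: [-0.5, -0.5, -0.5]
opening: 0.159
```

```bash
cat > lid.py <<'E'
from h import *
c,st=shot('wrist'); W=cloud(c,st); R=np.array(st['tcp_rot']); p=np.array(st['position'])
yaw=np.degrees(np.arctan2(R[1,0],R[0,0])); print(p,yaw,st['force'],st['opening']*87,st['time_s'])
cv2.imwrite('pics/lid.png',c['image'])
m=masks_of(c,'lid')
zl=p[2]+.0151
k=(abs(W[...,2]-zl)<.006)&(abs(W[...,0]-p[0])<.085)&(W[...,1]>p[1]-.05)&(W[...,1]<p[1]+.13)
q=(W[k][:,:2]); print('lid pts',k.sum(),'z',np.median(W[k][:,2]))
C=np.array([.5213,-.2965]); a=np.radians(-3.2); Rc=np.array([[np.cos(a),-np.sin(a)],[np.sin(a),np.cos(a)]])
L=(q-C)@Rc*1000; pc=(p[:2]-C)@Rc*1000; print('tcp in case',pc)
for x in np.arange(-55,60,10):
    s=L[abs(L[:,0]-pc[0]-x)<4]
    if len(s): print('edge y @dx',x,round(np.percentile(s[:,1],99),1),end='; ')
for y in (40,60,80):
    s=L[abs(L[:,1]-pc[1]-y)<4]
    if len(s): print('x edges @dy',y,np.percentile(s[:,0],[1,99])-pc[0])
# case lip
Lw=(W[...,:2]-C)@Rc*1000
for x in (-60,-50,-40,-20):
    k=(abs(Lw[...,0]-x)<5)&(Lw[...,1]>75)&(Lw[...,1]<110)&(abs(W[...,2]-.068)<.004)
    if k.any(): print('lip y at x',x,np.percentile(Lw[k][:,1],[3,97]),k.sum())
E
python3 lid.py; python3 go.py 5 20 .3566,-.2873,.08,-3.2
```

```text
[ 0.3456 -0.286   0.1196] -3.0827874119585292 [-0.4959 -0.4804 -0.5205] 13.836420299890094 62.7667
lid pts 32759 z 0.13521445516285824
tcp in case [-175.9846    0.7158]
edge y @dx -55 91.9; edge y @dx -45 91.9; edge y @dx -35 91.9; edge y @dx -25 91.9; edge y @dx -15 92.0; edge y @dx -5 92.3; edge y @dx 5 92.1; edge y @dx 15 92.1; edge y @dx 25 92.1; edge y @dx 35 92.1; edge y @dx 45 92.1; edge y @dx 55 92.1; x edges @dy 40 [-62.6859  62.0694]
x edges @dy 60 [-62.4987  61.9385]
x edges @dy 80 [-62.6272  61.9236]
lip y at x -60 [ 89.1951 101.9546] 248
lip y at x -50 [ 89.2209 102.012 ] 250
lip y at x -40 [ 89.2577 102.0373] 255
lip y at x -20 [ 90.024  102.0544] 240
now [ 345.8999 -286.3094  119.9467] yaw -3.089375563022557 tilt -0.9999995250916457 open 13.315033638263953 F [-0.0319  0.0031 -1.9002] t 62.8667 j [-53.9315  24.5147 111.2631   0.0075  44.2778 -50.8475]
3 rows: 5 3.6 13.3 -0.1 0; 5 3.6 13.3 -0.2 0; 5 3.5 13.3 -0.1 0
```

```bash
python3 go.py 5 15 .3617,-.2849,.045,-3.2
```

```text
now [ 345.8999 -286.3094  119.9467] yaw -3.089375563022557 tilt -0.9999995250916457 open 13.315033638263953 F [-0.0319  0.0031 -1.9002] t 62.8667 j [-53.9315  24.5147 111.2631   0.0075  44.2778 -50.8475]
6 rows: 5 2.6 12.5 0.4 0; 5 2.6 12.5 0.4 0; 5 2.7 12.5 0.3 0; 5 2.6 12.5 0.4 0; 5 2.6 12.5 0.4 0; 5 2.6 12.4 0.4 0
```

Call:
send_rows(moves="5 2.6 12.5 0.4 0.1; 5 2.6 12.5 0.4 0; 5 2.7 12.5 0.3 0; 5 2.6 12.5 0.4 0; 5 2.6 12.5 0.4 0; 5 2.6 12.4 0.4 0; 5 0 0 0 0; 5 0 0 0 0; 5 0 0 0 0; 5 0 0 0 0")

```text
time_s: 63.7
position: [0.362, -0.2861, 0.046]
tcp_rot: [[0.998, 0.001, 0.057], [-0.057, -0.001, 0.998], [0.001, -1.0, -0.001]]
force: [-0.4, -0.8, -2.5]
opening: 0.157
```

```bash
python3 lid.py
```

```text
[ 0.362  -0.2861  0.046 ] -3.2591950323300303 [-0.3793 -0.7717 -2.4835] 13.648188531033234 63.7
lid pts 32872 z 0.061428652907703135
tcp in case [-159.6345    1.4802]
edge y @dx -55 92.8; edge y @dx -45 92.8; edge y @dx -35 92.8; edge y @dx -25 92.8; edge y @dx -15 92.8; edge y @dx -5 92.9; edge y @dx 5 93.0; edge y @dx 15 92.8; edge y @dx 25 92.8; edge y @dx 35 92.8; edge y @dx 45 92.8; edge y @dx 55 92.8; x edges @dy 40 [-62.5575  62.2557]
x edges @dy 60 [-62.4299  62.0736]
x edges @dy 80 [-62.5149  62.2021]
lip y at x -60 [ 89.0936 101.6197] 518
lip y at x -50 [ 89.0904 101.616 ] 521
lip y at x -40 [ 89.5532 101.6241] 511
lip y at x -20 [ 89.5666 102.1391] 514
```

View pics/lid.png

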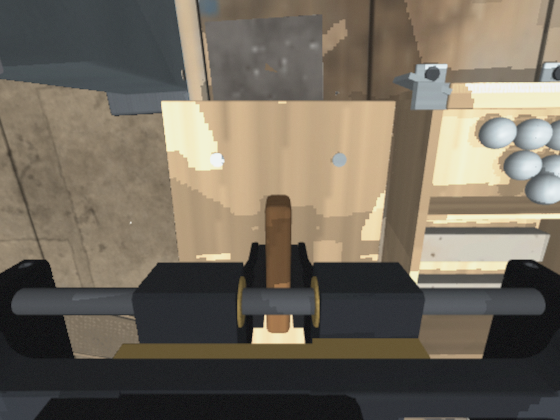

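Call:
send_rows(moves="5 3 0 0.5 0; 5 5 0 0.5 0; 5 5 0 0 0; 5 5 0 0 0; 5 5 0 0 0; 5 5 0 0 0; 5 5 0 0 0; 5 5 0 0 0; 5 5 0 0 0; 5 0 0 0 0; 5 0 0 0 0")

```text
time_s: 64.72
position: [0.4049, -0.2873, 0.0452]
tcp_rot: [[0.998, -0.0, 0.057], [-0.057, -0.0, 0.998], [-0.0, -1.0, -0.0]]
force: [-0.5, 0.0, -1.6]
opening: 0.157
```

Call:
send_rows(moves="5 6 0 0 0; 5 7 0 0 0; 5 7 0 0 0; 5 7 0 0 0; 5 7 0 0 0; 5 7 0 0 0; 5 7 0 0 0; 5 7 0 0 0; 5 7 0 0 0; 5 0 0 0 0; 5 0 0 0 0")

```text
time_s: 65.63
position: [0.4669, -0.2908, 0.0452]
tcp_rot: [[0.998, -0.0, 0.057], [-0.057, -0.0, 0.998], [-0.0, -1.0, -0.0]]
force: [-0.8, 0.5, -2.2]
opening: 0.157
```

Call:
send_rows(moves="5 7 0 0 0; 5 7 0 0 0; 5 7 0 0 0; 5 7 0 0 0; 5 7 0 0 0; 5 6 0 0 0; 5 4 0 0 0; 5 3 0 0 0; 5 0 0 0 0; 5 0 0 0 0; 5 0 0 0 0")

```text
time_s: 66.55
position: [0.5141, -0.2934, 0.0451]
tcp_rot: [[0.998, -0.001, 0.057], [-0.057, 0.0, 0.998], [-0.001, -1.0, 0.0]]
force: [-0.4, 0.2, -1.2]
opening: 0.159
```

Call:
send_rows(moves="5 2 0 0 0; 5 2 0 0 0; 5 1.5 0 0 0; 5 1.5 0 0 0; 5 1 0 0 0; 5 0 0 0 0; 5 0 0 0 0")

```text
time_s: 67.13
position: [0.517, -0.2934, 0.0448]
tcp_rot: [[0.998, -0.011, 0.054], [-0.054, 0.003, 0.999], [-0.011, -1.0, 0.002]]
force: [-11.5, -2.9, 2.7]
opening: 0.161
```

Call:
send_rows(moves="5 1 0 0 0; 5 1 0 0 0; 5 0 0 0 0; 5 0 0 0 0")

```text
time_s: 67.47
position: [0.5169, -0.2934, 0.0448]
tcp_rot: [[0.998, -0.015, 0.053], [-0.053, 0.003, 0.999], [-0.015, -1.0, 0.003]]
force: [-16.3, -3.2, 6.2]
opening: 0.156
```

Call:
send_rows(moves="5 -1 0 0 0; 5 -1 0 0 0; 5 -1 0 0 0; 5 0 0 0 0; 30 0 0 0 0; 30 0 0 0 0; 30 0 0 0 0; 30 0 -15 0 0; 30 0 -30 0 0; 30 0 -30 0 0; 30 0 -30 0 0; 30 -30 -20 0 0; 30 -30 0 0 0; 30 -30 0 0 0; 30 -30 0 0 0; 30 0 0 0 0; 30 0 0 0 0")

```text
time_s: 68.88
position: [0.4015, -0.2873, 0.171]
tcp_rot: [[0.998, 0.002, 0.059], [-0.059, -0.001, 0.998], [0.002, -1.0, -0.001]]
force: [0.3, -0.6, -0.1]
opening: 0.348
```

```bash
cat > chk.py <<'E'
from h import *
C=np.array([.5213,-.2965]); a=np.radians(-3.2); Rc=np.array([[np.cos(a),-np.sin(a)],[np.sin(a),np.cos(a)]])
for n in ('top','wrist'):
    c,st=shot(n); W=cloud(c,st); L=(W[...,:2]-C)@Rc*1000; Z=W[...,2]*1000
    cv2.imwrite(f'pics/chk_{n}.png',c['image'] if n=='wrist' else cv2.resize(c['image'][110:310,160:390],None,fx=3.4,fy=3))
    for y in (-60,-30,30,50,60):
        print(n,y,end=': ')
        for x in np.arange(-76,76,2):
            k=(abs(L[...,0]-x)<1)&(abs(L[...,1]-y)<8)
            if k.any() and (x<-54 or x>50): print(x,int(np.nanmedian(Z[k])),end='; ')
        print()
    k=(abs(L[...,0])<30)&(abs(L[...,1])<60)&(Z>78)&(Z<95)
    if k.any(): print('rib',cv2.minAreaRect(L[k].astype(np.float32)),np.median(Z[k]))
E
python3 chk.py; python3 -c "
from rig import *;s=read_state();print(s['position'],s['time_s'])"
```

```text
top -60: 52 58; 54 59; 56 59; 58 58; 60 64; 62 68; 64 68; 
top -30: 52 60; 54 59; 56 59; 58 61; 60 67; 62 68; 64 68; 
top 30: -76 540; -74 539; -72 536; -70 534; -68 532; -66 528; -64 527; -62 522; -60 520; 52 59; 54 58; 56 59; 58 60; 60 67; 62 69; 64 67; 
top 50: -76 519; -72 38; -70 55; -68 55; -66 59; -64 58; -62 59; -60 58; -58 58; -56 59; 52 59; 54 59; 56 61; 58 62; 60 68; 62 68; 64 68; 
top 60: -76 0; -74 1; -72 32; -70 57; -68 58; -66 59; -64 59; -62 59; -60 59; -58 58; -56 59; 52 58; 54 59; 56 60; 58 61; 60 68; 62 67; 64 68; 
rib ((-6.318016052246094, 32.012760162353516), (12.95242691040039, 14.210698127746582), 1.9760819673538208) 85.06123536996452
wrist -60: -76 0; -74 0; -72 0; -70 27; -68 56; -66 59; -64 59; -62 59; -60 59; -58 59; -56 59; 52 59; 54 59; 56 59; 58 58; 60 64; 62 67; 64 68; 66 68; 
wrist -30: -76 0; -74 0; -72 0; -70 32; -68 57; -66 59; -64 59; -62 59; -60 59; -58 58; -56 59; 52 59; 54 59; 56 59; 58 59; 60 64; 62 68; 64 68; 66 67; 
wrist 30: -76 299; -74 299; -72 300; -70 304; -68 305; -66 302; -64 303; -62 302; -60 303; -58 302; -56 300; 52 59; 54 59; 56 59; 58 62; 60 65; 62 68; 64 68; 
wrist 50: -76 0; -74 0; -72 22; -70 53; -68 58; -66 59; -64 59; -62 59; -60 59; -58 59; -56 59; 52 59; 54 59; 56 59; 58 62; 60 66; 62 68; 64 68; 66 66; 
wrist 60: -76 0; -74 0; -72 25; -70 53; -68 59; -66 59; -64 59; -62 59; -60 59; -58 59; -56 59; 52 59; 54 59; 56 59; 58 62; 60 67; 62 68; 64 68; 
rib ((-5.356021881103516, 3.5045204162597656), (14.515449523925781, 78.94744873046875), 0.18999040126800537) 84.85326844328623
[ 0.40325178 -0.28820598  0.17095677] 68.9833
```

```bash
python3 - <<'E'
from h import *
c,st=shot('top'); W=cloud(c)
def prof(xs,y,h=.005):
    for x in xs:
        k=(abs(W[...,0]-x)<.003)&(abs(W[...,1]-y)<h)
        if k.any(): print(round(x,3),int(np.nanmedian(W[k][:,2])*1000),end='; ')
    print()
prof(np.arange(.51,.705,.006),-.124); prof(np.arange(.57,.70,.012),-.1)
k=(W[...,2]>.107)&(W[...,2]<.118)&(W[...,0]>.54)&(W[...,0]<.73)&(abs(W[...,1]+.12)<.06); P=W[k]
A=np.c_[P[:,:2],np.ones(len(P))]; print('top plane slope rad',np.linalg.lstsq(A,P[:,2],rcond=None)[0])
for o in ('wedge','dark_bushing'):
    for x in masks_of(c,o)[:1]: print(o,x['p'],np.round(x['bbox']),np.nanmedian(W[x['region']],0))
cv2.imwrite('pics/fin.png',cv2.resize(c['image'][110:310,160:390],None,fx=3.4,fy=3))
E
```

```text
0.51 0; 0.516 0; 0.522 2; 0.528 100; 0.534 99; 0.54 101; 0.546 101; 0.552 102; 0.558 102; 0.564 103; 0.57 101; 0.576 110; 0.582 110; 0.588 111; 0.594 111; 0.6 110; 0.606 111; 0.612 110; 0.618 111; 0.624 109; 0.63 110; 0.636 111; 0.642 110; 0.648 111; 0.654 110; 0.66 110; 0.666 110; 0.672 111; 0.678 109; 0.684 111; 0.69 110; 
0.57 52; 0.582 110; 0.594 110; 0.606 110; 0.618 110; 0.63 109; 0.642 110; 0.654 111; 0.666 110; 0.678 111; 0.69 110; 
top plane slope rad [ 0.0004 -0.0009  0.1103]
wedge 0.71 [287. 132. 320. 161.] [ 0.6631 -0.2577  0.0222]
dark_bushing 0.48 [258. 145. 276. 158.] [ 0.6512 -0.1791  0.022 ]
```

View pics/fin.png

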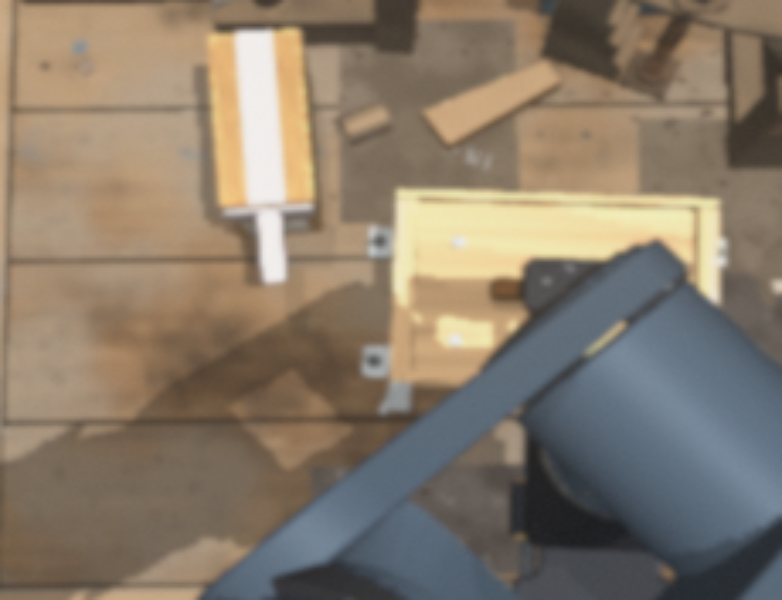

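```bash
python3 -c "
from rig import *; print(hand_in())"
```

```text
the job is handed in; nothing more can be done
None
```

The case is packed and the job is handed in at about 69 s of the 208 s allowed. `hand_in()` reports no verdict, so what follows rests on my own checks.

- **Spout:** I pinched the tab and swung it out in two goes. The first swing pushed the carton about 9 mm.
- **Balls:** I tipped the carton over the case's -x wall to about 50 degrees. A top picture showed all 6 balls in the narrow bay. One rested on the others with its top at about 43 mm, under the rim. I could not see the balls after the lid went on.
- **Bars:** Both lay flat on the wide-bay floor, at about y = -60 and -15 mm in the case.
- **Lid:** It had been knocked aside, so I found it again before gripping its rib. It slid in until the stop pushed back with 16 N. The last reading put its leading edge about 1 mm from the stop, with the top at 59 mm.
- **Carton:** It stands upright, with its top level to 0.001 rad. The spout is shut to within about 0.1 rad, judged from the slope of the tab.
- **Wedge and bushing:** The masks put them within 5 mm of where they began.

Some things went wrong or disagreed with what I was given:

- **Finger ends:** The real fingertips end about 21 mm short of the reported TCP. That caused a failed press on the spout tab, a failed push on it and a missed first bar grasp. I worked with the offset from then on.
- **Case position:** My first estimate of the case's x was about 5 mm off. The stop contact and the last depth profile showed this, and the placings still came out inside the limits.

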